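Build up the candle stand to its pointer and set the votive glass on top

ROBOT

A 6-joint arm with a two-finger parallel gripper is mounted at the origin on the work surface. World frame = base frame: x ahead of the robot, y to its left, z up, the work surface at z = 0. Lengths are in mm, angles in rad, forces in N, time in s.
With the tool pointing down it reaches from about 250 to 775 mm from the base axis. Payload 8.9 kg.
Tool frame: the origin (TCP) lies on the centre line of the jaws, within the pads' length; the fingertips stand 14 mm ahead of it and the grasp point (between the pads) lies 5 mm behind it; z points along the fingers, y is the direction in which the jaws open and shut (so a half turn about z gives the same grasp; the last joint's range is limited). The gripper opens to 85 mm and grips with 20 to 120 N. Pads are 22 mm wide; open, the fingers measure 114 mm over their backs; the gripper's body (76 mm by 85 mm) begins 54 mm behind the grasp point. The pads swing forward as they close: fully open they stand 13 mm farther back than shut.
Start: joints at [1.024, 0.291, -0.153, 1.127, 0, 1.431], TCP at [208.204, 481.949, 245.305] pointing down, gripper open.
Joint ranges: [-2.52, 2.52], [-0.91, 1.74], [-1.3, 1.37], [-1.96, 2.02], [-1.52, 1.47], [-3.14, 3.14]. Speed limits (rad/s): [2.22, 2.22, 2.79, 3.14, 3.14, 3.14].

INTERFACE

Orientations are given as a unit quaternion [x, y, z, w].
In Python, from workcell import arm, vision gives the robot as it stands.
- The arm moves only by the tool play_rows, never from a script. Its arguments are lists of equal length, an entry for each row: "travel": the shift along the tool's x, y, z in mm, a list of three; "rotation": the turn, a rotation vector about the tool's x, y, z in degrees, a list of three. In form: {"travel": [[x, y, z], ...], "rotation": [[rx, ry, rz], ...]}. A call has 1 to 8 rows; each row shifts and turns the commanded pose from where the row before left it, along the tool's axes as they then stand; what a row does not reach is not made up. A row lasts 1/8 s, in which the tool goes at most 62.5 mm and 10.7 degrees, less where a joint would pass 70% of its speed; a pose out of reach is approached as far as the arm can. A call is refused whole if a number of a shift passes 62.5 or a number of a turn 10.7, either way. A call with a gripper value outside its range is refused whole. "fingers" is the finger opening in mm, from 0 to 85.4, set as the call begins (left out, the last holds). The fingers move at their own pace and stop on an object; "squeeze" is the grip in N (left out, the last holds). Time passes only in rows, so rows that do not move let the fingers close. It gives the time, the measured TCP pose, the force and the opening at its end, in the units of the state.
- arm.observe(): the state, without advancing time (a new reading comes with each control period).
- vision.read_camera(name): name is "scene" or "top" or "wrist"; returns a dict with "frame" (384x512x3 uint8, red, green, blue), "vertical_fov" (degrees; the focal length in pixels is half the picture's height over the tangent of half this angle, whatever the lens; pixels are square), "cx", "cy" (the principal point, pixels), "k1" (the pictures are not rectified: a ray, as slopes to the right and down, at radius r is drawn at 1 + k1 r^2 times it, then the intrinsics apply), "cam_to_world" (4x4, takes a point from camera to world coordinates). Camera axes: x right, y down, z forward; pixel columns grow to the right and rows downward; lengths in mm; the calibration is good to about 2 mm. A picture is of the moment at which its call begins. There is no depth.
- arm.finish_job(): hands the job in, once; it reports no verdict.
Trained networks look in the newest picture that a camera, given by its name, has taken for a name from the list of things; names that differ only in an ending like _2 or _b are one class to them, and where a whole thing is asked for, a point or a joint stands for the part that bears it (a point fixed in the world has none). Each returns a list of dicts, best first, with "confidence" (0 to 1); they miss things now and then, are a little off and sometimes report something else, mostly with a low value. They report only what shows in the picture. A call takes as long as a camera call. They do not tell look-alikes from the thing itself.
- vision.look_for(thing, camera): "box" ([left, top, right, bottom] in pixels, round what is visible of it).
- vision.masks_of(thing, camera): "mask" (384x512 bool, what is visible of it) and "box" ([left, top, right, bottom] in pixels, round what is visible of it).
- vision.tip_of(thing, camera): "centre" ([row, column] in pixels: a listed point, or the origin of a listed thing).
The state is a dict: "time_s": time; "joints": joint angles; "qvel": joint speeds; "tau": joint torques, N m; "tool_pos": TCP position; "tool_rot": TCP orientation; "contact_force": force on the tool from outside, world axes, zero at the start; "wrist_torque": the same for the moment, N m; "opening": finger opening in mm.
Only numpy, scipy, OpenCV 4.12 (cv2) and the standard library are available. Lean on these libraries where they do the work, as an engineer would, in place of code of your own. Each camera call takes 0.05 s, during which the arm holds its last target.

TASK

Build up the slotted candle stand with the thick round beech coasters, adding to the one already lying in it, until the top of the stack reaches the upper edge of the stand's black pointer, and add no more than that takes. Then set the glass votive holder gently upright on top of the stack, inside the tube. Leave the pointer as it is set, and do not disturb the keys, tape, spatula head or square coaster.

Things in the scene. Friction and masses are not known exactly. Their poses are not given: they have to be found in the camera images.
- stand: Fixed white steel candle stand: round foot 112 mm wide, 8 mm thick, under an upright four-stave tube, open above, bore 76 mm, outside 84 mm, rim 90 mm above the table. Origin on the tube axis at table height, z up. Full-height slots 53 mm wide face its +y and -y (room for fingers beside a coaster); 18 mm slots face +x, -x. Yaw varies by 0.5 rad. One coaster lies in it on the foot.
- mark (a point): The height mark: middle of the upper edge of the black pointer's thin tongue, which lies level across the narrow slot on the stand's +x side, 48 mm from the tube's axis. The pointer slides up and down a thin rod and stays by friction; it is set 37 to 68 mm above the table.
- votive: Clear glass votive holder, a straight-sided cup 58 mm in diameter, 70 mm high, wall 5 mm, about 160 g, standing upright on the table. Origin: centre of its underside, z up to the open mouth.
- coaster0_center (a point): Centre of the round beech coaster that already lies in the stand (64 mm in diameter, 22 mm thick, like the other three; so its top is 30 mm above the table).
- coaster1_center (a point): Centre of a loose round beech coaster, 64 mm in diameter, 22 mm thick, about 50 g, lying flat on the table at the start. The three loose ones are alike; one or two are needed, any of them.
- coaster2_center (a point): Centre of a loose round beech coaster, 64 mm in diameter, 22 mm thick, about 50 g, lying flat on the table at the start. The three loose ones are alike; one or two are needed, any of them.
- coaster3_center (a point): Centre of a loose round beech coaster, 64 mm in diameter, 22 mm thick, about 50 g, lying flat on the table at the start. The three loose ones are alike; one or two are needed, any of them.
- coaster0: The same round beech coaster; origin at the centre of its underside, z along its axis.
- coaster1: The same round beech coaster; origin at the centre of its underside, z along its axis.
- coaster2: The same round beech coaster; origin at the centre of its underside, z along its axis.
- coaster3: The same round beech coaster; origin at the centre of its underside, z along its axis.
- key1: Loose silver key, 55 mm long, 4 mm thick, lying between the robot and the stand; leave it alone. Origin at its middle, underside.
- key2: Loose silver key like the other, towards the left edge; leave it alone.
- spatula_head: Green silicone spatula head, 95 x 60 x 12 mm, lying beyond the stand; leave it alone. Origin at its middle, underside.
- square_coaster: Thin square beech coaster, 95 x 95 x 9 mm, towards the back; not for the stack, leave it alone. Origin at the centre of its underside.
- tape_roll: Roll of clear packing tape lying flat, 100 mm across, 48 mm high, to the right; leave it alone. Origin at the centre of its underside.
Things that resemble listed ones, but are neither listed nor needed, are in the scene too. There is more than one size of the votive; the one meant has the size given above.

How it is judged (in metres and radians):
On the way:
1. the coasters in the tube are stacked to the pointer, flat and let go, before the votive holder stands on them (((horizontal distance between coaster0_center and stand below 0.012 m and angle between the z axis of coaster0 and the z axis of stand, either way round below 0.08 rad and z of coaster0_center in the frame of mark between -0.015 and 0.015 m and contact force between the fingers and coaster0 below 0.1 N and linear speed of coaster0 below 0.03 m/s) or (horizontal distance between coaster1_center and stand below 0.012 m and angle between the z axis of coaster1 and the z axis of stand, either way round below 0.08 rad and z of coaster1_center in the frame of mark between -0.015 and 0.015 m and contact force between the fingers and coaster1 below 0.1 N and linear speed of coaster1 below 0.03 m/s) or (horizontal distance between coaster2_center and stand below 0.012 m and angle between the z axis of coaster2 and the z axis of stand, either way round below 0.08 rad and z of coaster2_center in the frame of mark between -0.015 and 0.015 m and contact force between the fingers and coaster2 below 0.1 N and linear speed of coaster2 below 0.03 m/s) or (horizontal distance between coaster3_center and stand below 0.012 m and angle between the z axis of coaster3 and the z axis of stand, either way round below 0.08 rad and z of coaster3_center in the frame of mark between -0.015 and 0.015 m and contact force between the fingers and coaster3 below 0.1 N and linear speed of coaster3 below 0.03 m/s)) and not (horizontal distance between coaster0_center and stand below 0.012 m and z of coaster0_center in the frame of mark above 0.015 m) and not (horizontal distance between coaster1_center and stand below 0.012 m and z of coaster1_center in the frame of mark above 0.015 m) and not (horizontal distance between coaster2_center and stand below 0.012 m and z of coaster2_center in the frame of mark above 0.015 m) and not (horizontal distance between coaster3_center and stand below 0.012 m and z of coaster3_center in the frame of mark above 0.015 m)), for 0.2 s.
At the end, for the whole second after the job is handed in: Topmost coaster flat (0.08 rad), at rest, within 12 mm of the tube axis, its top at most 4 mm below and its underside at most 4 mm above the mark, none higher in the tube; votive at rest on it, upright (0.08 rad), within 16 mm of the axis, underside 6 mm below to 28 mm above the mark (all of step 1 and horizontal distance between votive and stand below 0.016 m and angle between votive's own z axis and vertical below 0.08 rad and z of votive in the frame of mark between -0.006 and 0.028 m and linear speed of votive below 0.03 m/s); the robot touches nothing.
It fails at once if the pointer is shifted by more than 4 mm (distance of mark from where it was at the start of the episode above 0.004 m).
It fails at once if the votive glass is dropped or sent flying (over 0.6 m/s while no finger touches it) (linear speed of votive above 0.6 m/s and contact force between the fingers and votive below 0.01 N).
It fails at once if the votive glass is tipped over (angle between votive's own z axis and vertical above 0.8 rad).
It fails at once if a key, the tape, the spatula head or the square coaster is moved by more than 30 mm (distance of any of key1, key2, spatula_head, square_coaster, tape_roll from where it was at the start of the episode above 0.03 m).
It also fails if it takes over 61 s, if anything falls off the work surface, if the arm or the gripper's body presses on something with over 40 N, if the wrist force passes 120 N, or if a joint passes its speed limit or range.

## Working session

There is one attempt and no reset: what is moved stays moved. The work goes in short steps, Python scripts to look and compute and a tool call to move; the robot and the scene stay as the last step left them, time stands still between calls to the robot, and variables do not carry over. Pictures are saved under pics/ and viewed, and the job is handed in when it is done.

Besides the shell and the picture viewer there is one more tool, called after "Request:" in YAML: its name, and indented under it one key for each argument. play_rows: Moves the arm, as the interface text tells. Its arguments: {"type":"object","properties":{"travel":{"type":"array","items":{"type":"array","items":{"type":"number"}}},"rotation":{"type":"array","items":{"type":"array","items":{"type":"number"}}},"fingers":{"type":"number"},"squeeze":{"type":"number"}},"required":["travel","rotation"]}

```bash
ls; mkdir -p pics; cat > h.py <<'E'
import numpy as np, cv2
from workcell import arm, vision
def cam(n):
    return vision.read_camera(n)
def K(c):
    h=c["frame"].shape[0]; return h/2/np.tan(np.radians(c["vertical_fov"])/2)
def ray(c,u,v):
    f=K(c); xd=np.array([(u-c["cx"])/f,(v-c["cy"])/f]); x=xd.copy()
    for _ in range(50): x=xd/(1+c["k1"]*(x@x))
    T=np.array(c["cam_to_world"]); d=T[:3,:3]@np.array([x[0],x[1],1]); return T[:3,3],d/np.linalg.norm(d)
def atz(c,u,v,z):
    o,d=ray(c,u,v); return o+d*(z-o[2])/d[2]
def proj(c,p):
    T=np.array(c["cam_to_world"]); q=T[:3,:3].T@(np.asarray(p,float)-T[:3,3]); x=q[:2]/q[2]; x=x*(1+c["k1"]*(x@x)); f=K(c)
    return np.array([c["cx"]+f*x[0],c["cy"]+f*x[1]])
def save(c,name,box=None,scale=1):
    im=c["frame"][:,:,::-1]
    if box: l,t,r,b=box; im=im[t:b,l:r]
    if scale!=1: im=cv2.resize(im,None,fx=scale,fy=scale,interpolation=cv2.INTER_CUBIC)
    cv2.imwrite(f"pics/{name}.png",im)
E
python3 - <<'E'
from h import *
for n in ["scene","top","wrist"]:
    c=cam(n); save(c,n+"0",scale=1.5); T=np.array(c["cam_to_world"]); print(n,c["vertical_fov"],c["k1"],T.round(2).tolist())
    for t in ["stand","mark","votive","coaster1","coaster1_center","key1","tape_roll","spatula_head","square_coaster"]:
        for r in vision.look_for(t,n)[:6]: print(" ",t,np.round(r["box"]),round(r["confidence"],2))
    for t in ["stand","mark","votive","coaster1_center"]:
        for r in vision.tip_of(t,n)[:6]: print("  tip",t,np.round(r["centre"],1),round(r["confidence"],2))
print(arm.observe())
E
```

```text
pics
scene 49.6690899741878 -0.12888410699982925 [[-0.8, 0.44, -0.41, 1020.68], [0.6, 0.6, -0.53, 553.05], [0.01, -0.67, -0.74, 882.42], [0.0, 0.0, 0.0, 1.0]]
  stand [241. 168. 282. 216.] 0.98
  stand [254. 186. 275. 203.] 0.57
  mark [349. 242. 379. 270.] 0.67
  mark [246. 193. 258. 205.] 0.54
  votive [221. 118. 240. 148.] 0.97
  votive [255. 101. 282. 140.] 0.95
  votive [202. 133. 216. 153.] 0.57
  coaster1 [174. 153. 194. 177.] 0.84
  coaster1 [353. 243. 380. 268.] 0.64
  coaster1 [283. 260. 305. 287.] 0.61
  coaster1 [252. 184. 270. 204.] 0.48
  coaster1_center [352. 243. 378. 270.] 0.55
  key1 [288. 168. 304. 187.] 0.59
  key1 [368. 302. 396. 314.] 0.47
  key1 [283. 260. 306. 286.] 0.39
  tape_roll [172. 102. 204. 133.] 0.88
  spatula_head [199. 236. 228. 268.] 0.62
  square_coaster [140. 204. 188. 241.] 0.75
  tip stand [198.6 259.9] 0.95
  tip stand [120.8 186.4] 0.52
  tip mark [192.8 246.1] 0.4
  tip votive [132.  268.3] 0.68
  tip votive [140.7 234. ] 0.66
  tip votive [144.3 209. ] 0.55
  tip votive [190.8 248.7] 0.43
  tip coaster1_center [178.7 293.3] 0.66
  tip coast
[... 1354 characters left out ...]
 [0.0, 0.0, 0.0, 1.0]]
{'time_s': 2.1, 'joints': array([ 1.02371521e+00,  2.90698858e-01, -1.53363577e-01,  1.12673158e+00,
        4.14144207e-08,  1.43144825e+00]), 'qvel': array([ 0.00124402, -0.00131799, -0.00011225, -0.00038172, -0.00114202,
        0.0007863 ]), 'tau': array([ 2.71358113e-04, -5.37017691e+01,  3.31641591e+01,  1.98300550e-03,
       -2.81603161e-04, -2.12472975e-05]), 'tool_pos': array([208.20010144, 481.95738979, 245.31931385]), 'tool_rot': array([2.02457285e-01, 9.79291095e-01, 1.09672351e-06, 3.69933056e-07]), 'contact_force': array([ 0.97627931, -0.96912883,  0.20816636]), 'wrist_torque': array([ 0.00030703, -0.02828838,  0.00639321]), 'opening': 85.46103464153418}
```

View pics/scene0.png

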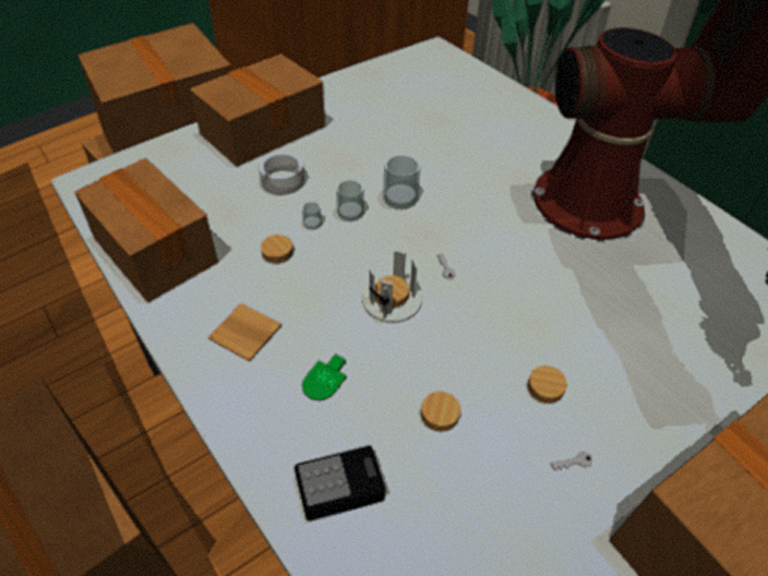

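View pics/top0.png

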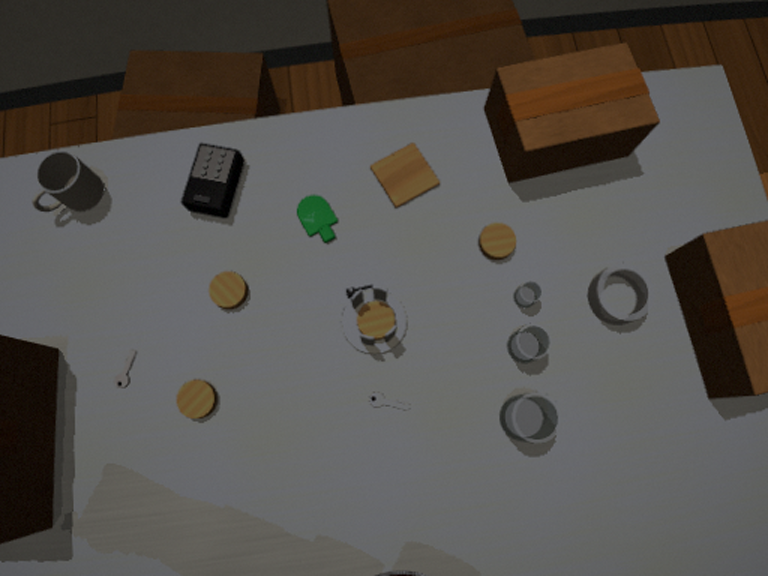

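View pics/wrist0.png

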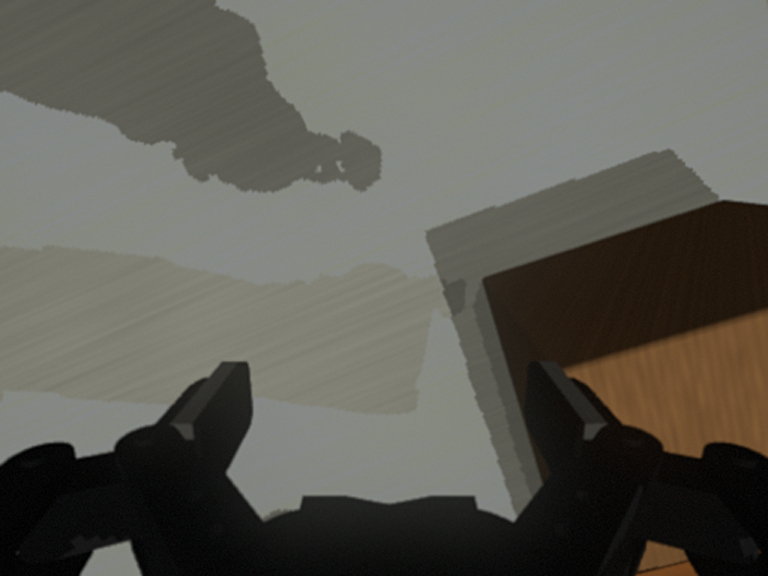

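```bash
python3 - <<'E'
from h import *
for n in ["top","scene"]:
    c=cam(n)
    for t in ["coaster1","votive","stand"]:
        for r in vision.masks_of(t,n)[:7]:
            m=r["mask"]; v,u=np.nonzero(m)
            if len(u)<10: continue
            z=dict(coaster1=13,votive=35,stand=8)[t]
            print(n,t,round(r["confidence"],2),len(u),np.round([u.mean(),v.mean()],1),atz(c,u.mean(),v.mean(),z).round(1))
    f=c["frame"]
    if n=="top": save(c,"topstand",(215,175,290,245),8); save(c,"topvot",(320,170,400,300),5)
    else: save(c,"scstand",(225,155,305,220),8)
E
```

```text
top coaster1 0.74 510 [152.1 192.9] [619.  207.5  13. ]
top coaster1 0.65 533 [130.9 265.5] [441.8 276.4  13. ]
top coaster1 0.15 141 [ 82.7 247.3] [503.3 396.6  13. ]
top votive 0.88 1168 [353.8 278. ] [ 334.8 -259.7   35. ]
top votive 0.85 227 [351.6 195.8] [ 534.4 -294.    35. ]
top votive 0.82 597 [353.1 228.7] [ 452.3 -281.3   35. ]
top stand 0.88 1147 [248.2 212.6] [533.9 -31.    8. ]
top stand 0.47 569 [211.3 143.6] [732.6  40.3   8. ]
scene coaster1 0.67 336 [183.8 166.1] [ 643. -265.   13.]
scene coaster1 0.66 523 [364.2 256. ] [443.2 277.1  13. ]
scene coaster1 0.59 250 [264.3 193.6] [516.8 -36.9  13. ]
scene coaster1 0.59 603 [294.  274.2] [619.2 210.1  13. ]
scene votive 0.77 746 [267.4 121.1] [ 326.1 -264.8   35. ]
scene votive 0.73 470 [233.1 132.5] [ 449.7 -283.2   35. ]
scene votive 0.49 221 [207.1 143.3] [ 543.6 -288.2   35. ]
scene stand 0.68 903 [261.1 196.6] [528.  -36.5   8. ]
```

```bash
python3 -c "
import cv2
for n in ['topstand','scstand','topvot']: print(cv2.imread('pics/%s.png'%n).shape)"
```

```text
(560, 600, 3)
(520, 640, 3)
(650, 400, 3)
```

View pics/topstand.png

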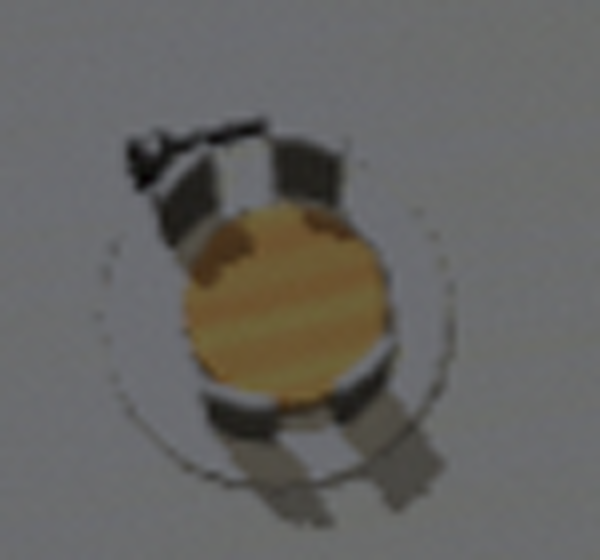

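View pics/scstand.png

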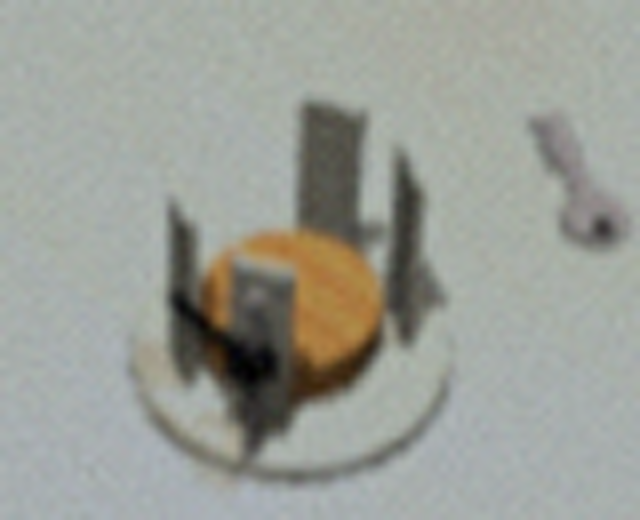

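```bash
cat > fit.py <<'E'
from h import *
from scipy.optimize import least_squares
ct=cam("top"); cs=cam("scene")
o=lambda p,off:(np.array(p)+0.5)/8-0.5+np.array(off)
TO=(215,175); SO=(225,155)
ft=[o(p,TO) for p in [(97,318),(270,488),(453,315),(125,412),(200,470),(350,475),(420,415)]]
fs=[o(p,SO) for p in [(132,365),(150,405),(200,452),(250,470),(300,474),(360,465),(430,415),(452,360)]]
for nm,c,f in [("top",ct,ft),("scene",cs,fs)]:
    P=np.array([atz(c,*p,2)[:2] for p in f])
    s=least_squares(lambda q:np.hypot(*(P-q[:2]).T)-q[2],[520,-30,56]); print(nm,s.x.round(1),s.fun.round(1))
E
python3 fit.py
python3 - <<'E'
from h import *
c=cam("top")
for nm,b in [("v1",(334,262,371,298)),("v2",(338,215,369,240)),("v3",(344,189,360,207))]:
    print(nm,[atz(c,b[0],(b[1]+b[3])/2,z).round(0) for z in (70,)],[atz(c,b[2],(b[1]+b[3])/2,70).round(0)])
E
```

```text
top [532.7 -32.8  57.2] [-0.1 -0.3 -0.2  0.6 -0.8  0.7 -0.1]
scene [528.8 -35.9  56.3] [ 0.2 -0.5  0.3  0.2 -0.3  0.3 -0.4  0.3]
v1 [array([ 339., -204.,   70.])] [array([ 325., -290.,   70.])]
v2 [array([ 457., -236.,   70.])] [array([ 446., -310.,   70.])]
v3 [array([ 525., -264.,   70.])] [array([ 520., -303.,   70.])]
```

View pics/topvot.png

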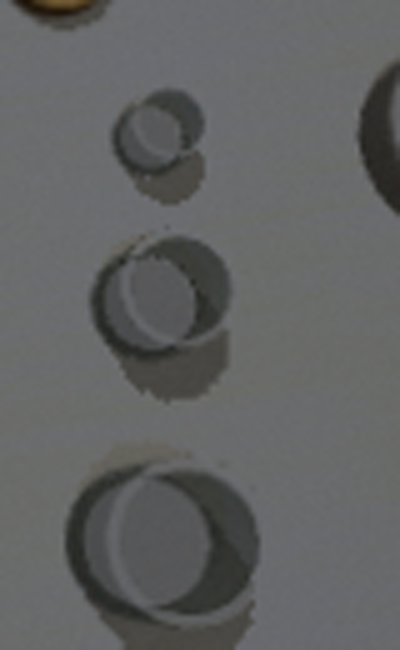

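```bash
cat >> fit.py <<'E'
from workcell import vision
import itertools
def draw(c,ctr,yaw,h,off,box,name):
    l,t,r,b=box; im=cv2.resize(c["frame"][t:b,l:r,::-1],None,fx=8,fy=8,interpolation=cv2.INTER_CUBIC)
    R=np.array([[np.cos(yaw),-np.sin(yaw)],[np.sin(yaw),np.cos(yaw)]])
    def W(x,y,z): q=R@np.array([x,y])+ctr; return np.array([q[0],q[1],z])
    def px(P): return tuple(int(round(v)) for v in ((proj(c,P)-np.array([l,t])+0.5)*8-0.5))
    gaps=[]
    a1=np.arcsin(9/42); a2=np.arcsin(26.5/42)
    for q in range(4):
        # stave between x-slot and y-slot in each quadrant
        base=[a1,np.pi/2-a2] if q%2==0 else [a2,np.pi/2-a1]
        s,e=(a1,np.pi/2-a2) if q%2==0 else (a2+0,np.pi/2-a1)
        if q%2==1: s,e=np.pi/2*0+a2,np.pi/2-a1
        for rr in (38,42):
            pts=[W(rr*np.cos(q*np.pi/2+a),rr*np.sin(q*np.pi/2+a),90) for a in np.linspace(s,e,8)]
            cv2.polylines(im,[np.array([px(p) for p in pts])],False,(255,0,0),1)
        for a in (s,e): cv2.line(im,px(W(42*np.cos(q*np.pi/2+a),42*np.sin(q*np.pi/2+a),90)),px(W(42*np.cos(q*np.pi/2+a),42*np.sin(q*np.pi/2+a),8)),(255,0,0),1)
    cv2.line(im,px(W(48,-9,h)),px(W(48,9,h)),(0,0,255),1); cv2.circle(im,px(W(48,0,h)),3,(0,0,255),1)
    cv2.imwrite(f"pics/{name}.png",im)
import sys
yaw=float(sys.argv[1]);h=float(sys.argv[2])
draw(ct,(532.7,-32.8),yaw,h,TO,(215,175,290,245),"ot"+sys.argv[3])
draw(cs,(528.8,-35.9),yaw,h,SO,(225,155,305,220),"os"+sys.argv[3])
E
python3 fit.py 0.15 55 a
```

```text
top [532.7 -32.8  57.2] [-0.1 -0.3 -0.2  0.6 -0.8  0.7 -0.1]
scene [528.8 -35.9  56.3] [ 0.2 -0.5  0.3  0.2 -0.3  0.3 -0.4  0.3]
```

View pics/ota.png

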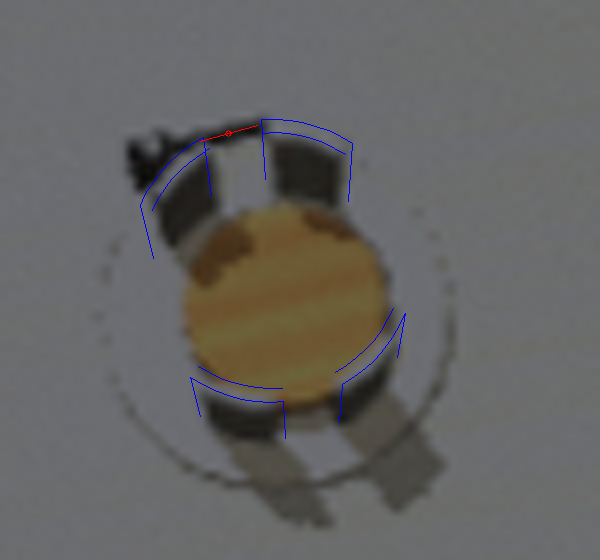

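View pics/osa.png

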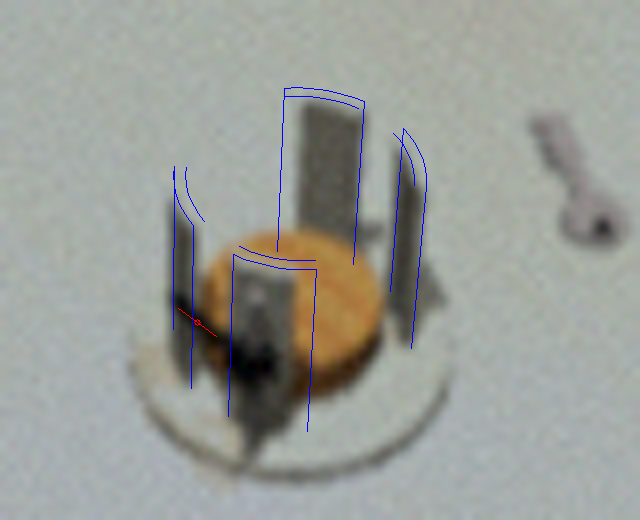

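```bash
cat > plan.py <<'E'
import sys,numpy as np
from h import arm
from scipy.spatial.transform import Rotation as R
# usage: plan.py x y z yawdeg(of tool y axis) -> rows
def plan(x,y,z,yaw=None,step=55):
    s=arm.observe(); p=np.array(s["tool_pos"]); Q=R.from_quat(s["tool_rot"])
    ty=Q.as_matrix()[:,1]; cur=np.degrees(np.arctan2(ty[1],ty[0]))
    if yaw is None: yaw=cur
    d=(yaw-cur+90)%180-90
    y0=np.radians(cur+d); Y=np.array([np.cos(y0),np.sin(y0),0]);Z=np.array([0,0,-1.]);X=np.cross(Y,Z)
    M=np.stack([X,Y,Z],1)
    full=(Q.inv()*R.from_matrix(M)).as_rotvec(degrees=True)
    t=np.array([x,y,z])-p
    n=max(int(np.ceil(abs(full).max()/10.6)),1) if abs(full).max()>0.3 else 0
    print("pos",p.round(1),"yaw",round(cur,1),"turn(tool)",full.round(2),"in",n,"rows; then travel in new axes",(M.T@t).round(1),"cur axes",(Q.as_matrix().T@t).round(1),"| rows",np.ceil(np.abs(M.T@t).max()/60))
    print("F",np.round(s["contact_force"],1),"open",round(s["opening"],1),"t",round(s["time_s"],2),"j",np.round(s["joints"],2))
if __name__=="__main__":
    a=[float(v) for v in sys.argv[1:]]; plan(*a)
E
python3 plan.py 442.5 277 150 98.6
```

```text
pos [208.2 482.  245.3] yaw 66.6 turn(tool) [ -0.    -0.   -31.96] in 4 rows; then travel in new axes [-201.  -237.7   95.3] cur axes [-296.4  -95.2   95.3] | rows 4.0
F [ 0.  -0.3 -0.9] open 85.4 t 2.75 j [ 1.02  0.29 -0.15  1.13  0.    1.43]
```

Request:
play_rows:
  travel:
    - [0, 0, 18]
    - [0, 0, 18]
    - [0, 0, 18]
    - [-40.2, -47.5, 0]
    - [-40.2, -47.5, 0]
    - [-40.2, -47.5, 0]
    - [-40.2, -47.5, 0]
    - [-40.2, -47.5, 0]
  rotation:
    - [0, 0, -10.65]
    - [0, 0, -10.65]
    - [0, 0, -10.65]
    - [0, 0, 0]
    - [0, 0, 0]
    - [0, 0, 0]
    - [0, 0, 0]
    - [0, 0, 0]
  fingers: 85

```text
time_s: 3.75
tool_pos: [443.9, 275.7, 191.5]
tool_rot: [-0.075, 0.997, 0.0, 0.0]
contact_force: [-0.3, 0.4, 1.0]
opening: 85.1
```

```bash
python3 - <<'E'
from h import *
c=cam("wrist"); save(c,"w1",scale=1.5)
for r in vision.masks_of("coaster1","wrist")[:4]:
    v,u=np.nonzero(r["mask"]); print(r["confidence"],np.round(r["box"]),u.mean(),v.mean(),atz(c,u.mean(),v.mean(),15).round(1))
E
python3 plan.py 442.5 277 150 98.6
```

```text
0.91 [227. 143. 292. 207.] 261.25908952031773 174.22303696914145 [442.6 278.2  15. ]
0.63 [153. 284. 212. 341.] 181.63029045643154 311.1755186721992 [616.9 211.6  15. ]
pos [446.8 273.5 191.4] yaw 98.2 turn(tool) [-0.06  0.12 -0.35] in 1 rows; then travel in new axes [ 3.7  4.1 41.4] cur axes [ 3.8  4.1 41.3] | rows 1.0
F [-0.1  0.6 -0.3] open 85.1 t 3.85 j [ 0.41  0.32 -0.25  0.99 -0.    0.27]
```

View pics/w1.png

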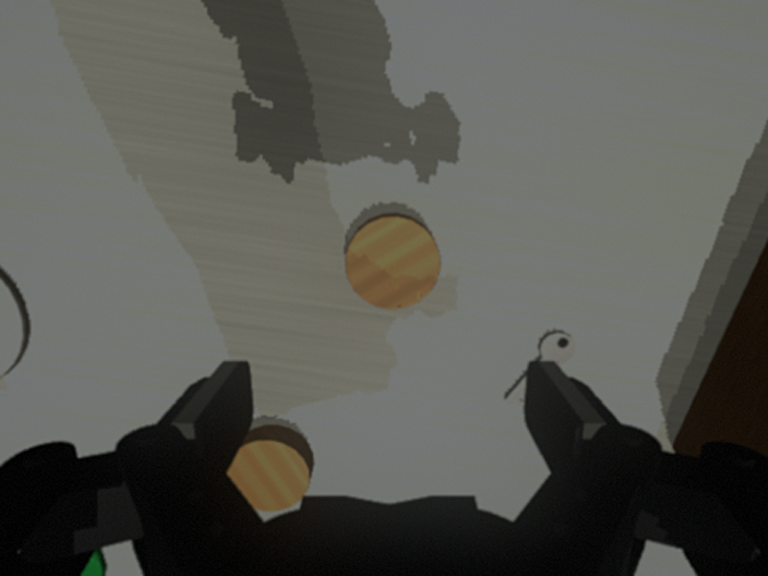

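```bash
python3 plan.py 442.5 278 18 98.6
```

```text
pos [446.8 273.5 191.4] yaw 98.2 turn(tool) [-0.06  0.12 -0.35] in 1 rows; then travel in new axes [  3.5   5.1 173.4] cur axes [  3.9   5.3 173.3] | rows 3.0
F [-0.1  0.6 -0.3] open 85.1 t 3.85 j [ 0.41  0.32 -0.25  0.99 -0.    0.27]
```

Request:
play_rows:
  travel:
    - [2, 2.5, 45]
    - [1.7, 2.6, 45]
    - [0, 0, 40]
    - [0, 0, 25]
    - [0, 0, 0]
  rotation:
    - [0, 0, 0]
    - [0, 0, 0]
    - [0, 0, 0]
    - [0, 0, 0]
    - [0, 0, 0]

```text
time_s: 4.47
tool_pos: [436.3, 281.2, 34.9]
tool_rot: [-0.075, 0.997, -0.001, -0.002]
contact_force: [-0.7, -1.0, 0.3]
opening: 84.7
```

```bash
python3 plan.py 442.5 278 18 98.6; python3 - <<'E'
from h import *
c=cam("wrist"); save(c,"w2",scale=1.5)
E
```

```text
pos [436.3 281.2  34.9] yaw 98.6 turn(tool) [-0.05 -0.21  0.  ] in 0 rows; then travel in new axes [-5.6 -4.1 16.9] cur axes [-5.7 -4.1 16.9] | rows 1.0
F [-0.7 -1.   0.3] open 84.7 t 4.47 j [ 0.43  0.5  -0.46  0.62  0.    0.28]
```

View pics/w2.png

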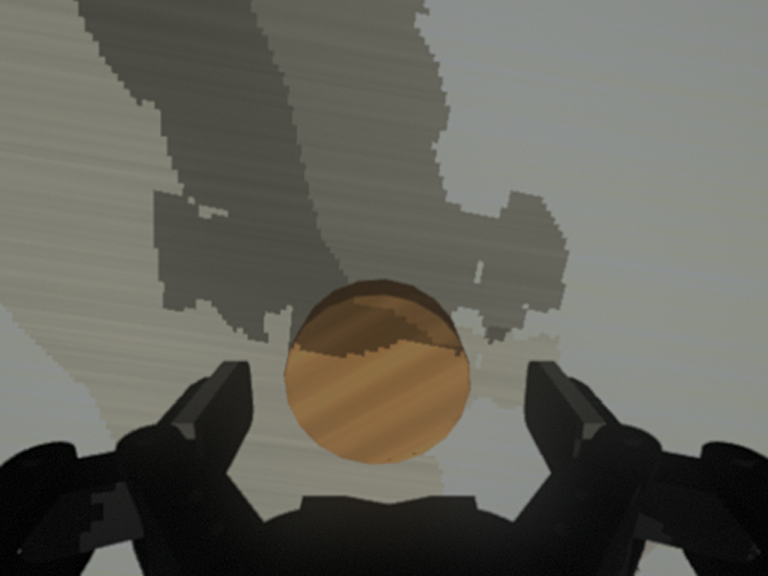

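Request:
play_rows:
  travel:
    - [-3, -2, 0]
    - [-2.6, -2.1, 8]
    - [0, 0, 8]
    - [0, 0, 0]
  rotation:
    - [0, 0, 0]
    - [0, 0, 0]
    - [0, 0, 0]
    - [0, 0, 0]

```text
time_s: 5.03
tool_pos: [443.6, 278.1, 19.6]
tool_rot: [-0.075, 0.997, -0.0, -0.001]
contact_force: [-0.3, 0.6, 0.5]
opening: 85.0
```

```bash
python3 - <<'E'
from h import *
c=cam("wrist"); save(c,"w3",scale=1.5)
E
python3 plan.py 442.5 278 18 98.6
```

```text
pos [443.8 278.2  19.9] yaw 98.6 turn(tool) [-0.01 -0.05 -0.02] in 0 rows; then travel in new axes [1.3 0.  1.9] cur axes [1.3 0.  1.9] | rows 1.0
F [-0.1 -0.6  0. ] open 84.8 t 5.08 j [ 0.42  0.53 -0.46  0.58  0.    0.27]
```

View pics/w3.png

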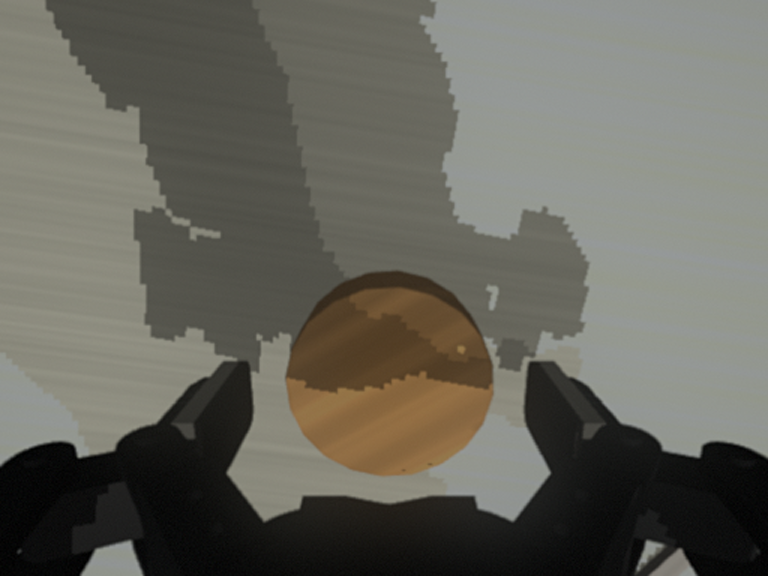

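Request:
play_rows:
  travel:
    - [1, 0, 3]
    - [0, 0, 0]
    - [0, 0, 0]
    - [0, 0, 0]
    - [0, 0, 0]
  rotation:
    - [0, 0, 0]
    - [0, 0, 0]
    - [0, 0, 0]
    - [0, 0, 0]
    - [0, 0, 0]
  fingers: 50
  squeeze: 40

```text
time_s: 5.7
tool_pos: [443.1, 278.3, 17.3]
tool_rot: [-0.075, 0.997, 0.0, -0.0]
contact_force: [-0.4, 0.2, 2.0]
opening: 62.5
```

```bash
python3 plan.py 530 -35.3 180 98.6
```

```text
pos [443.1 278.3  17.3] yaw 98.6 turn(tool) [ 0.01 -0.   -0.01] in 0 rows; then travel in new axes [ -39.  -323.1 -162.7] cur axes [ -39.1 -323.  -162.7] | rows 6.0
F [-0.4  0.2  2. ] open 62.5 t 5.7 j [ 0.42  0.53 -0.46  0.58  0.    0.27]
```

Request:
play_rows:
  travel:
    - [0, 0, -55]
    - [0, 0, -55]
    - [-10, -30, -45]
    - [-20, -55, -10]
    - [-20, -55, 0]
    - [-20, -55, 0]
    - [-20, -55, 0]
    - [-15, -50, 0]
  rotation:
    - [0, 0, 0]
    - [0, 0, 0]
    - [0, 0, 0]
    - [0, 0, 0]
    - [0, 0, 0]
    - [0, 0, 0]
    - [0, 0, 0]
    - [0, 0, 0]

```text
time_s: 6.7
tool_pos: [592.6, -4.8, 182.2]
tool_rot: [-0.075, 0.997, -0.0, 0.0]
contact_force: [0.9, 0.1, -1.1]
opening: 62.2
```

Request:
play_rows:
  travel:
    - [0, -20, 0]
    - [0, 0, 0]
    - [0, 0, 0]
  rotation:
    - [0, 0, 0]
    - [0, 0, 0]
    - [0, 0, 0]

```text
time_s: 7.08
tool_pos: [594.1, -21.4, 182.2]
tool_rot: [-0.075, 0.997, 0.0, -0.0]
contact_force: [-1.0, 0.0, -0.3]
opening: 62.3
```

```bash
python3 - <<'E'
from h import *
import pickle
c=cam("wrist"); save(c,"w4",scale=1.5); pickle.dump(c,open("w4.pkl","wb"))
print(np.array(c["cam_to_world"]).round(2))
for r in vision.tip_of("stand","wrist")+vision.tip_of("mark","wrist"): print(r)
E
python3 plan.py 530 -35.3 180 98.6
```

```text
[[-1.5000e-01  9.5000e-01  2.7000e-01  5.2702e+02]
 [ 9.9000e-01  1.5000e-01  4.0000e-02 -3.1220e+01]
 [-0.0000e+00  2.7000e-01 -9.6000e-01  3.1116e+02]
 [ 0.0000e+00  0.0000e+00  0.0000e+00  1.0000e+00]]
{'centre': [170.6, 253.2], 'confidence': 0.67}
pos [594.4 -21.2 182.5] yaw 98.7 turn(tool) [ 0.01 -0.    0.08] in 0 rows; then travel in new axes [65.8 -4.3  2.5] cur axes [65.8 -4.2  2.5] | rows 2.0
F [-0.2 -0.1 -0.2] open 62.6 t 7.22 j [-0.16  0.46 -0.07  1.04  0.   -0.31]
```

View pics/w4.png

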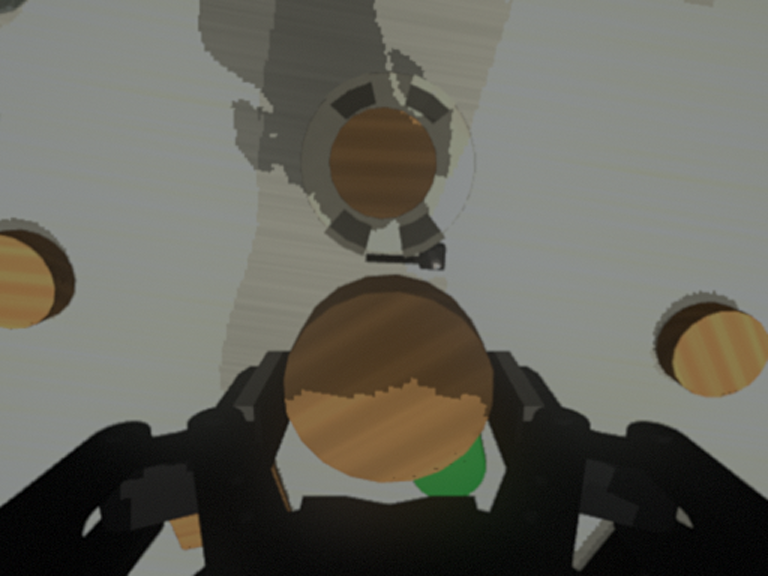

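```bash
python3 - <<'E'
from h import *
import pickle
from scipy.optimize import least_squares
c=pickle.load(open("w4.pkl","rb"))
save(c,"w4z",(190,40,330,190),5)
E
```

```text
(no output)
```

View pics/w4z.png

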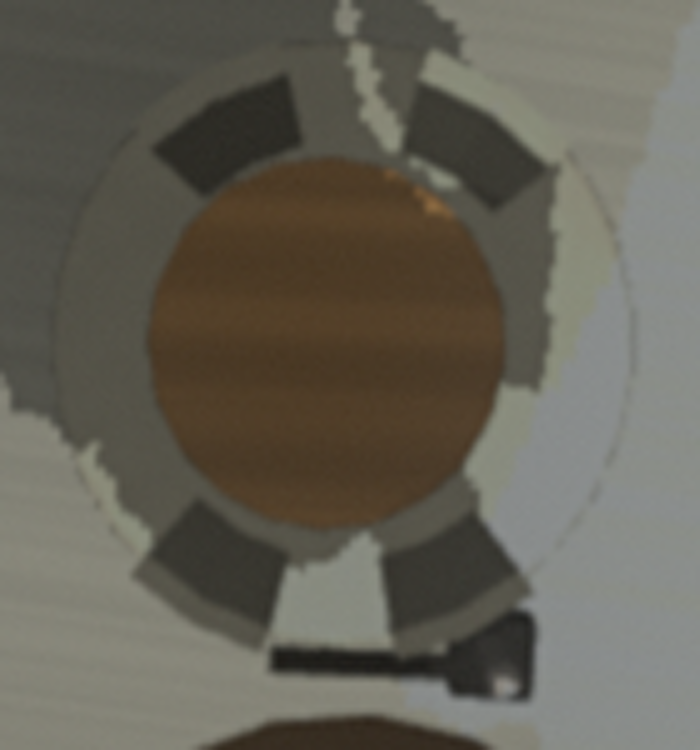

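```bash
python3 - <<'E'
from h import *
import pickle
from scipy.optimize import least_squares
c=pickle.load(open("w4.pkl","rb"))
o=lambda p:(np.array(p)+0.5)/5-0.5+np.array([190,40])
A=lambda L,z:np.array([atz(c,*o(p),z)[:2] for p in L])
foot=A([(55,340),(633,340),(125,135),(615,225),(600,480),(75,450),(330,38)],8)
ro=A([(135,575),(265,650),(395,655),(528,595)],90); ri=A([(155,150),(288,78),(418,85),(545,170)],90)
for n,P,r in [("foot",foot,56),("ro",ro,42)]:
    s=least_squares(lambda q:np.hypot(*(P-q[:2]).T)-(q[2] if n=="foot" else r),[530,-35,56]); print(n,s.x.round(1),s.fun.round(1))
f=lambda q:np.r_[np.hypot(*(ro-q[:2]).T)-42,np.hypot(*(ri-q[:2]).T)-38]
s=least_squares(f,[530,-35]);print("rim",s.x.round(1),s.fun.round(1))
a=(ro[1]+ro[2])/2;b=(ri[1]+ri[2])/2; d=a-b; print("yaw",np.arctan2(d[1],d[0]),"slot w",np.hypot(*(ro[1]-ro[2])),np.hypot(*(ri[1]-ri[2])))
co=A([(148,340),(505,350),(330,155),(335,528)],30); print("coaster0",co[:2].mean(0),co[2:].mean(0))
# mark: tongue upper edge mid
for h in (50,55,60,65,68):
    print(h,A([(272,648),(332,650),(390,652)],h).round(1).tolist())
ctr=s.x
# joint: height vs distance 48
yaw=np.arctan2(d[1],d[0]); e=np.array([np.cos(yaw),np.sin(yaw)])
for h in (50,55,60,65,68):
    print(h,[( (A([(332,650)],h)[0]-cc)@e).round(1) for cc in (ctr,foot.mean(0))], ((A([(332,673)],h)[0]-ctr)@e).round(1))
E
```

```text
foot [530.9 -31.2  55.3] [-0.2 -0.2  0.5  0.3  0.1  0.  -0.4]
ro [531.5 -31.2  56. ] [ 0.   0.  -0.1  0.1]
rim [531.8 -31.2] [-0.2 -0.3 -0.4 -0.1 -0.2 -0.2 -0.3 -0.3]
yaw 0.10857357657760518 slot w 19.13095483694057 17.306465517043268
coaster0 [529.70100365 -34.4150738 ] [529.98594396 -33.31059708]
50 [[581.0, -36.1], [579.8, -25.8], [578.6, -15.8]]
55 [[580.0, -36.0], [578.8, -25.9], [577.6, -16.1]]
60 [[578.9, -35.9], [577.8, -26.0], [576.7, -16.4]]
65 [[577.9, -35.8], [576.8, -26.1], [575.7, -16.7]]
68 [[577.3, -35.8], [576.2, -26.1], [575.1, -16.8]]
50 [np.float64(48.3), np.float64(60.5)] 52.4
55 [np.float64(47.3), np.float64(59.5)] 51.3
60 [np.float64(46.3), np.float64(58.5)] 50.2
65 [np.float64(45.2), np.float64(57.5)] 49.1
68 [np.float64(44.6), np.float64(56.9)] 48.4
```

```bash
python3 plan.py 531.5 -31.2 125 96.3
```

```text
pos [594.4 -21.2 182.5] yaw 98.7 turn(tool) [ 0.01 -0.    2.38] in 1 rows; then travel in new axes [63.6 -3.  57.5] cur axes [63.7 -0.4 57.5] | rows 2.0
F [-0.2 -0.1 -0.2] open 62.6 t 7.22 j [-0.16  0.46 -0.07  1.04  0.   -0.31]
```

Request:
play_rows:
  travel:
    - [32, 0, 0]
    - [31.6, -2, 0]
    - [0, 0, 30]
    - [0, 0, 27]
    - [0, 0, 0]
    - [0, 0, 0]
  rotation:
    - [0, 0, 2.4]
    - [0, 0, 0]
    - [0, 0, 0]
    - [0, 0, 0]
    - [0, 0, 0]
    - [0, 0, 0]

```text
time_s: 7.98
tool_pos: [532.4, -32.3, 126.3]
tool_rot: [-0.054, 0.999, -0.0, 0.0]
contact_force: [-0.5, 0.5, -0.7]
opening: 62.5
```

```bash
python3 - <<'E'
from h import *
c=cam("wrist"); save(c,"w5",scale=1.5)
c=cam("scene"); save(c,"s5",(215,110,315,220),6)
E
python3 plan.py 531.5 -31.2 125 96.3
```

```text
pos [532.7 -32.6 126.5] yaw 96.2 turn(tool) [-0.03  0.11 -0.09] in 0 rows; then travel in new axes [1.1 1.5 1.5] cur axes [1.1 1.5 1.5] | rows 1.0
F [ 0.8 -0.5  0.1] open 62.1 t 8.07 j [-0.2   0.4  -0.32  0.84  0.   -0.31]
```

View pics/w5.png

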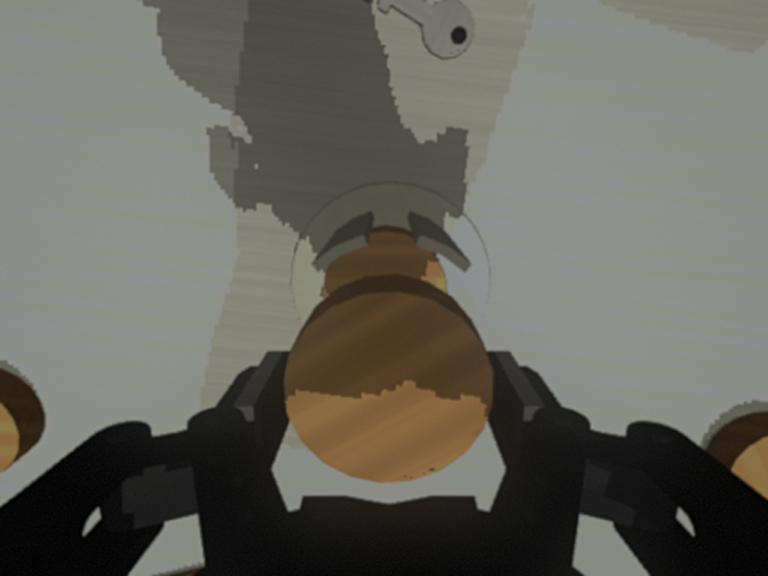

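View pics/s5.png

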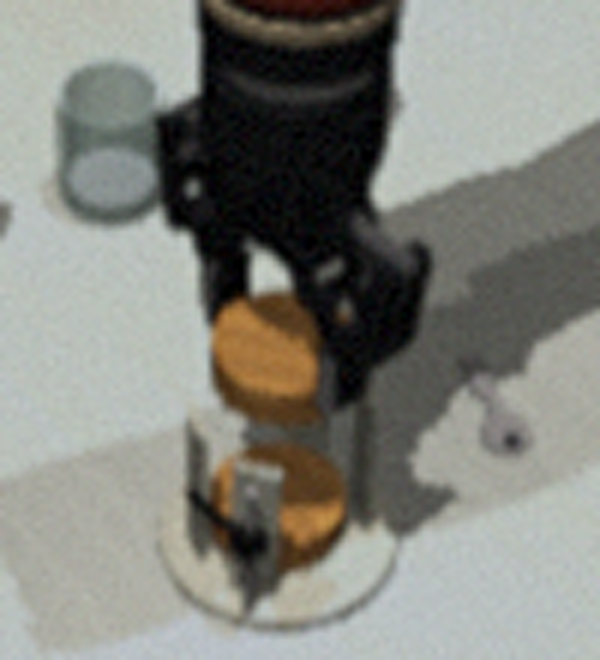

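Request:
play_rows:
  travel:
    - [1, 1.3, 8]
    - [0, 0, 15]
    - [0, 0, 15]
    - [0, 0, 15]
    - [0, 0, 12]
    - [0, 0, 0]
  rotation:
    - [0, 0, 0]
    - [0, 0, 0]
    - [0, 0, 0]
    - [0, 0, 0]
    - [0, 0, 0]
    - [0, 0, 0]

```text
time_s: 8.82
tool_pos: [529.9, -31.3, 59.1]
tool_rot: [-0.054, 0.999, 0.0, -0.001]
contact_force: [-0.2, -0.4, -0.4]
opening: 62.5
```

```bash
python3 - <<'E'
from h import *
c=cam("scene"); save(c,"s6",(215,110,315,220),6)
E
python3 plan.py 531.5 -31.2 48 96.3
```

```text
pos [530.5 -31.5  59.9] yaw 96.2 turn(tool) [ 0.02 -0.05 -0.12] in 0 rows; then travel in new axes [-1.   0.1 11.9] cur axes [-1.   0.1 11.9] | rows 1.0
F [-0.5 -0.1 -0.5] open 62.4 t 8.88 j [-0.2   0.48 -0.4   0.69 -0.   -0.3 ]
```

View pics/s6.png

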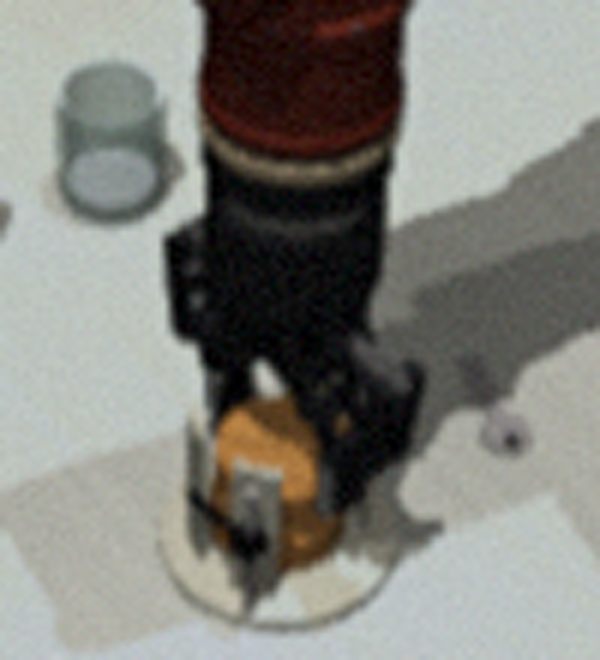

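In the tube without contact. Lowering the rest.

Request:
play_rows:
  travel:
    - [0, 0, 5]
    - [0, 0, 5]
    - [0, 0, 2]
    - [0, 0, 0]
    - [0, 0, 0]
  rotation:
    - [0, 0, 0]
    - [0, 0, 0]
    - [0, 0, 0]
    - [0, 0, 0]
    - [0, 0, 0]

```text
time_s: 9.5
tool_pos: [530.8, -31.5, 48.4]
tool_rot: [-0.054, 0.999, -0.0, 0.0]
contact_force: [0.4, -0.9, -0.6]
opening: 62.4
```

Request:
play_rows:
  travel:
    - [0, 0, 1.2]
    - [0, 0, 0]
    - [0, 0, 0]
  rotation:
    - [0, 0, 0]
    - [0, 0, 0]
    - [0, 0, 0]

```text
time_s: 9.88
tool_pos: [531.0, -31.5, 47.3]
tool_rot: [-0.054, 0.999, -0.0, 0.0]
contact_force: [-0.1, -0.1, 3.4]
opening: 62.6
```

Request:
play_rows:
  travel:
    - [0, 0, 0]
    - [0, 0, 0]
    - [0, 0, 0]
    - [0, 0, 0]
  rotation:
    - [0, 0, 0]
    - [0, 0, 0]
    - [0, 0, 0]
    - [0, 0, 0]
  fingers: 78

```text
time_s: 10.38
tool_pos: [530.7, -31.5, 47.1]
tool_rot: [-0.054, 0.999, -0.0, -0.0]
contact_force: [-0.4, 0.5, 0.8]
opening: 78.3
```

Request:
play_rows:
  travel:
    - [0, 0, -10]
    - [0, 0, -25]
    - [0, 0, -35]
    - [0, 0, -40]
    - [0, 0, -40]
    - [0, 0, 0]
  rotation:
    - [0, 0, 0]
    - [0, 0, 0]
    - [0, 0, 0]
    - [0, 0, 0]
    - [0, 0, 0]
    - [0, 0, 0]
  fingers: 85

```text
time_s: 11.12
tool_pos: [532.7, -31.8, 200.8]
tool_rot: [-0.054, 0.999, -0.001, 0.003]
contact_force: [0.1, 0.1, -1.0]
opening: 84.9
```

```bash
python3 - <<'E'
from h import *
import pickle
c=cam("wrist"); save(c,"w7",scale=1.5);pickle.dump(c,open("w7.pkl","wb"))
c=cam("scene"); save(c,"s7",(215,110,315,220),6)
E
python3 plan.py 618 210 60 96.3
```

```text
pos [530.8 -31.5 197.6] yaw 96.2 turn(tool) [-0.02  0.05 -0.11] in 0 rows; then travel in new axes [-113.1  230.5  137.6] cur axes [-112.6  230.7  137.6] | rows 4.0
F [-0.7  1.1 -0.2] open 84.6 t 11.22 j [-0.2   0.33 -0.22  1.01  0.   -0.3 ]
```

View pics/w7.png

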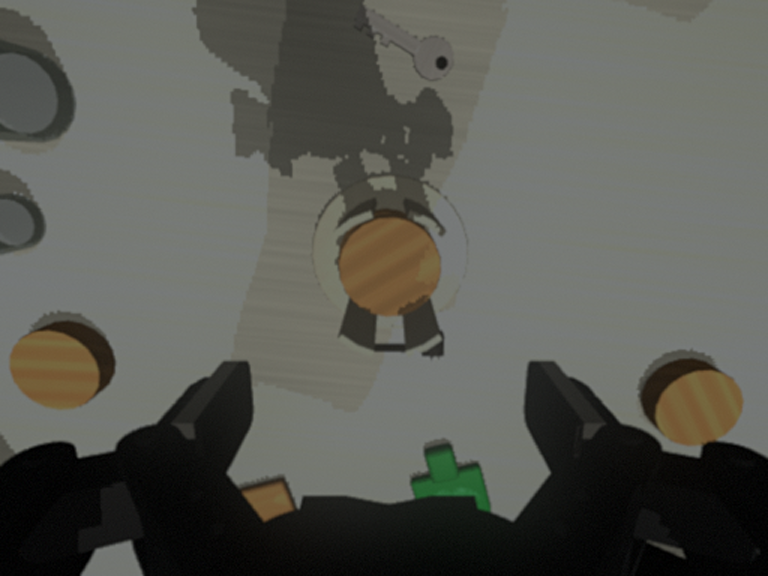

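View pics/s7.png

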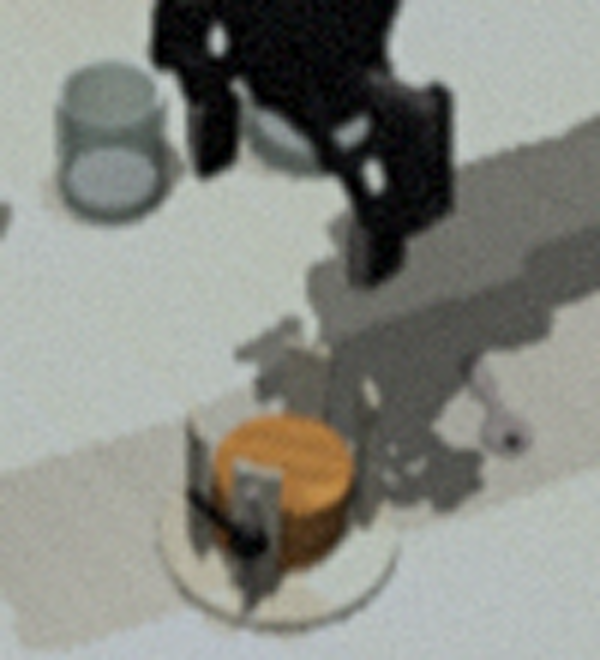

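```bash
python3 - <<'E'
from h import *
c=cam("scene")
l=cv2.resize(c["frame"][180:206,240:270,::-1],None,fx=20,fy=20,interpolation=cv2.INTER_NEAREST)
e=np.array([np.cos(.109),np.sin(.109)]);n=np.array([-e[1],e[0]])
C=np.array([528.8,-35.9])
for h,col in ((50,(0,255,0)),(56,(255,0,0)),(62,(0,0,255))):
    for s in (-11,0,11):
        q=C+48*e+s*n; p=proj(c,[*q,h]); print(h,s,p.round(1)); cv2.circle(l,tuple(int(v) for v in ((p-[240,180]+.5)*20)),4,col,-1)
cv2.imwrite("pics/tong.png",l)
print(vision.tip_of("mark","scene"))
E
```

```text
50 -11 [245.9 193.4]
50 0 [248.6 195.7]
50 11 [251.5 197.9]
56 -11 [245.9 191.9]
56 0 [248.7 194.2]
56 11 [251.5 196.5]
62 -11 [245.9 190.4]
62 0 [248.7 192.7]
62 11 [251.5 195. ]
[{'centre': [191.8, 247.0], 'confidence': 0.48}]
```

View pics/tong.png

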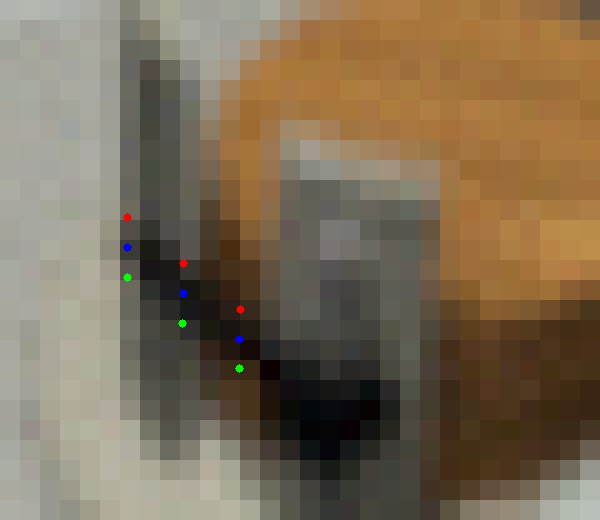

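Request:
play_rows:
  travel:
    - [-22.5, 46, 0]
    - [-22.5, 46, 0]
    - [-22.5, 46, 0]
    - [-22.5, 46, 17]
    - [-22.5, 46, 20]
    - [0, 0, 30]
    - [0, 0, 30]
    - [0, 0, 0]
  rotation:
    - [0, 0, 0]
    - [0, 0, 0]
    - [0, 0, 0]
    - [0, 0, 0]
    - [0, 0, 0]
    - [0, 0, 0]
    - [0, 0, 0]
    - [0, 0, 0]

```text
time_s: 12.32
tool_pos: [615.2, 208.9, 96.7]
tool_rot: [-0.054, 0.999, -0.001, -0.003]
contact_force: [-1.1, -0.4, 0.3]
opening: 84.7
```

Request:
play_rows:
  travel:
    - [0, 0, 0]
  rotation:
    - [0, 0, 0]

```text
time_s: 12.45
tool_pos: [618.0, 209.2, 100.7]
tool_rot: [-0.054, 0.999, 0.0, 0.0]
contact_force: [-0.3, 0.2, 0.6]
opening: 85.0
```

```bash
python3 - <<'E'
from h import *
c=cam("wrist"); save(c,"w8",scale=1.5)
for r in vision.masks_of("coaster1","wrist")[:4]:
    v,u=np.nonzero(r["mask"]); b=r["box"];print(r["confidence"],np.round(r["box"]),u.mean(),v.mean(),atz(c,u.mean(),v.mean(),20).round(1))
E
python3 plan.py 618 210 60 96.3
```

```text
0.97 [216. 159. 308. 248.] 258.8574671639371 203.89832982000974 [617.8 209.5  20. ]
pos [618.7 209.3 101.5] yaw 96.2 turn(tool) [ 0.01  0.12 -0.13] in 0 rows; then travel in new axes [ 0.6  0.8 41.5] cur axes [ 0.7  0.8 41.5] | rows 1.0
F [0.4 0.2 0.7] open 84.8 t 12.55 j [0.21 0.63 0.   0.94 0.   0.11]
```

View pics/w8.png

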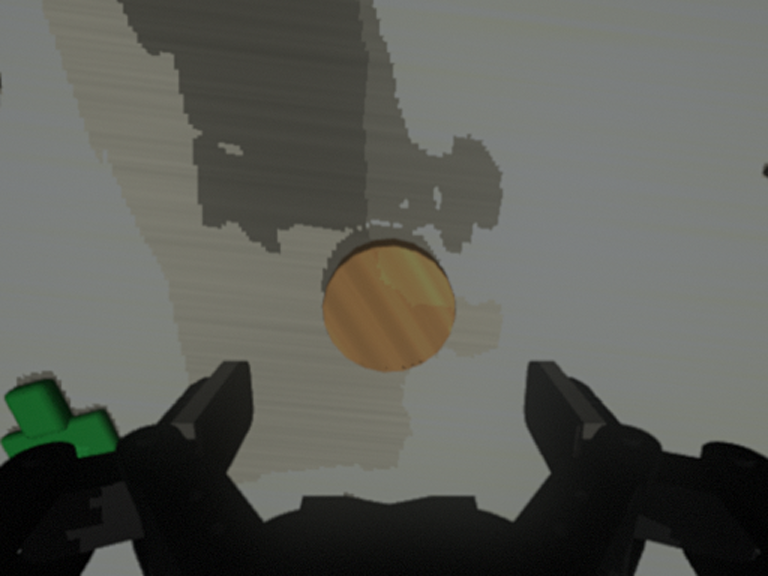

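Request:
play_rows:
  travel:
    - [0.8, 0.2, 20]
    - [0, 0, 25]
    - [0, 0, 22]
    - [0, 0, 14]
    - [0, 0, 2]
    - [0, 0, 0]
    - [0, 0, 0]
  rotation:
    - [0, 0, 0]
    - [0, 0, 0]
    - [0, 0, 0]
    - [0, 0, 0]
    - [0, 0, 0]
    - [0, 0, 0]
    - [0, 0, 0]

```text
time_s: 13.42
tool_pos: [617.7, 209.5, 18.1]
tool_rot: [-0.054, 0.999, 0.0, 0.001]
contact_force: [-0.2, 0.7, 0.9]
opening: 84.9
```

```bash
python3 plan.py 617.8 209.5 17.3 96.3
```

```text
pos [617.7 209.5  18.1] yaw 96.2 turn(tool) [ 0.01  0.08 -0.11] in 0 rows; then travel in new axes [-0.1 -0.1  0.8] cur axes [-0.1 -0.1  0.8] | rows 1.0
F [-0.2  0.7  0.9] open 84.9 t 13.43 j [ 0.22  0.72 -0.08  0.77 -0.    0.11]
```

Request:
play_rows:
  travel:
    - [0, 0, 0.8]
    - [0, 0, 0]
    - [0, 0, 0]
    - [0, 0, 0]
    - [0, 0, 0]
  rotation:
    - [0, 0, 0]
    - [0, 0, 0]
    - [0, 0, 0]
    - [0, 0, 0]
    - [0, 0, 0]
  fingers: 50
  squeeze: 40

```text
time_s: 14.05
tool_pos: [617.4, 209.5, 17.0]
tool_rot: [-0.054, 0.999, 0.0, 0.0]
contact_force: [-2.1, -0.3, 5.6]
opening: 62.5
```

```bash
python3 plan.py 531.5 -31.4 160 96.3
```

```text
pos [617.4 209.5  17. ] yaw 96.2 turn(tool) [-0.    0.05 -0.11] in 0 rows; then travel in new axes [ 111.8 -230.  -143. ] cur axes [ 111.2 -230.2 -143.1] | rows 4.0
F [-2.1 -0.3  5.6] open 62.5 t 14.05 j [ 0.22  0.72 -0.08  0.77 -0.    0.11]
```

Request:
play_rows:
  travel:
    - [0, 0, -50]
    - [0, 0, -50]
    - [22.3, -46, -20]
    - [22.3, -46, -18]
    - [22.3, -46, -5]
    - [22.2, -46, 0]
    - [22.2, -46, 0]
    - [0, 0, 0]
  rotation:
    - [0, 0, 0]
    - [0, 0, 0]
    - [0, 0, 0]
    - [0, 0, 0]
    - [0, 0, 0]
    - [0, 0, 0]
    - [0, 0, 0]
    - [0, 0, 0]

```text
time_s: 15.05
tool_pos: [530.1, -34.0, 159.5]
tool_rot: [-0.052, 0.999, -0.0, -0.0]
contact_force: [-0.3, 0.6, 0.1]
opening: 62.5
```

Request:
play_rows:
  travel:
    - [0, 0, 0]
    - [0, 0, 0]
    - [0, 0, 0]
  rotation:
    - [0, 0, 0]
    - [0, 0, 0]
    - [0, 0, 0]

```text
time_s: 15.42
tool_pos: [531.3, -30.3, 159.2]
tool_rot: [-0.055, 0.999, 0.0, -0.0]
contact_force: [0.1, -0.5, -0.8]
opening: 62.4
```

```bash
python3 plan.py 531.2 -31.4 70 96.3
```

```text
pos [531.3 -30.3 159.2] yaw 96.3 turn(tool) [ 0.01 -0.01 -0.03] in 0 rows; then travel in new axes [ 0.2 -1.1 89.2] cur axes [ 0.2 -1.1 89.2] | rows 2.0
F [ 0.1 -0.5 -0.8] open 62.4 t 15.43 j [-0.19  0.37 -0.28  0.92  0.   -0.3 ]
```

Request:
play_rows:
  travel:
    - [0, -1, 15]
    - [0, 0, 20]
    - [0, 0, 20]
    - [0, 0, 15]
    - [0, 0, 12]
    - [0, 0, 5]
    - [0, 0, 0]
    - [0, 0, 0]
  rotation:
    - [0, 0, 0]
    - [0, 0, 0]
    - [0, 0, 0]
    - [0, 0, 0]
    - [0, 0, 0]
    - [0, 0, 0]
    - [0, 0, 0]
    - [0, 0, 0]

```text
time_s: 16.42
tool_pos: [531.7, -32.3, 72.8]
tool_rot: [-0.054, 0.999, -0.0, 0.0]
contact_force: [-1.1, -0.8, -0.5]
opening: 62.2
```

Request:
play_rows:
  travel:
    - [0, 0, 1]
    - [0, 0, 1]
    - [0, 0, 0]
    - [0, 0, 0]
  rotation:
    - [0, 0, 0]
    - [0, 0, 0]
    - [0, 0, 0]
    - [0, 0, 0]

```text
time_s: 16.92
tool_pos: [531.2, -32.2, 70.3]
tool_rot: [-0.054, 0.999, 0.0, -0.0]
contact_force: [0.2, 0.7, -0.6]
opening: 62.3
```

Request:
play_rows:
  travel:
    - [0, 0.5, 1.3]
    - [0, 0, 0]
    - [0, 0, 0]
  rotation:
    - [0, 0, 0]
    - [0, 0, 0]
    - [0, 0, 0]

```text
time_s: 17.3
tool_pos: [531.3, -31.8, 69.0]
tool_rot: [-0.054, 0.999, -0.0, 0.0]
contact_force: [-0.4, 0.9, 0.3]
opening: 62.8
```

Request:
play_rows:
  travel:
    - [0, 0, 0]
    - [0, 0, 0]
    - [0, 0, 0]
    - [0, 0, 0]
  rotation:
    - [0, 0, 0]
    - [0, 0, 0]
    - [0, 0, 0]
    - [0, 0, 0]
  fingers: 78

```text
time_s: 17.8
tool_pos: [531.2, -31.7, 69.0]
tool_rot: [-0.054, 0.999, 0.0, -0.0]
contact_force: [-0.5, -0.3, -0.5]
opening: 77.9
```

Request:
play_rows:
  travel:
    - [0, 0, -10]
    - [0, 0, -25]
    - [0, 0, -40]
    - [0, 0, -45]
    - [0, 0, 0]
    - [0, 0, 0]
  rotation:
    - [0, 0, 0]
    - [0, 0, 0]
    - [0, 0, 0]
    - [0, 0, 0]
    - [0, 0, 0]
    - [0, 0, 0]
  fingers: 85

```text
time_s: 18.55
tool_pos: [531.0, -31.7, 189.0]
tool_rot: [-0.054, 0.999, -0.0, 0.0]
contact_force: [-0.0, -0.7, -0.6]
opening: 85.4
```

```bash
python3 - <<'E'
from h import *
import pickle
c=cam("wrist"); save(c,"w9",scale=1.5);pickle.dump(c,open("w9.pkl","wb"))
c=cam("scene"); save(c,"s9",(215,110,315,220),6)
E
python3 plan.py 450 -283 160 96.3
```

```text
pos [530.4 -31.6 188. ] yaw 96.2 turn(tool) [ 0.03 -0.1  -0.12] in 0 rows; then travel in new axes [ 107.5 -241.    28. ] cur axes [ 107.  -241.3   28.1] | rows 5.0
F [-0.3  0.3 -0.1] open 84.8 t 18.65 j [-0.2   0.34 -0.23  0.99 -0.   -0.31]
```

View pics/w9.png

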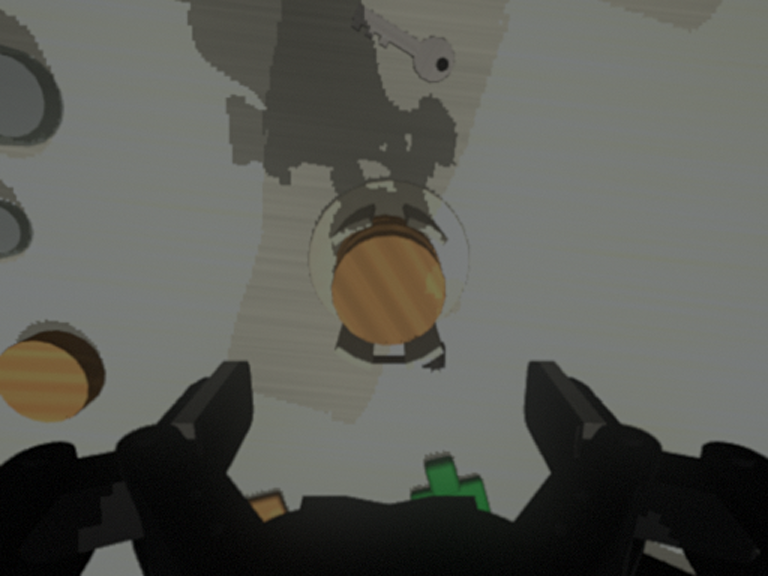

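View pics/s9.png

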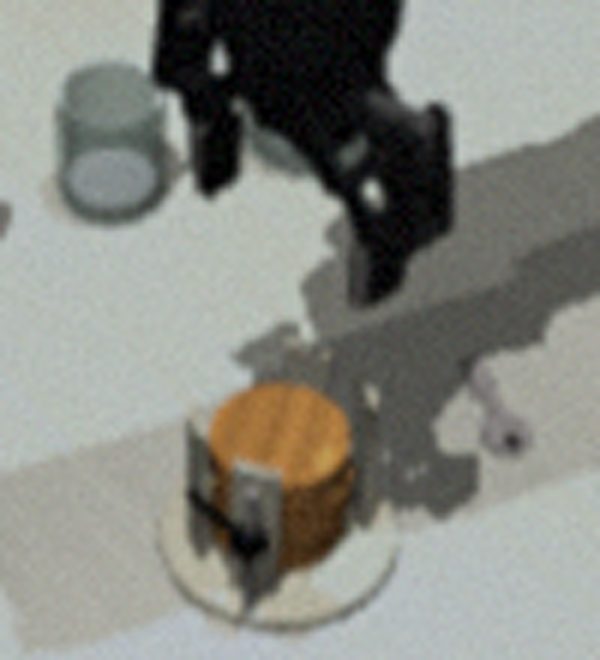

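Request:
play_rows:
  travel:
    - [15, -40, 0]
    - [23, -50.5, 0]
    - [23, -50.5, 0]
    - [23, -50.5, 0]
    - [23, -50, 0]
    - [0, 0, 0]
    - [0, 0, 0]
    - [0, 0, 0]
  rotation:
    - [0, 0, 0]
    - [0, 0, 0]
    - [0, 0, 0]
    - [0, 0, 0]
    - [0, 0, 0]
    - [0, 0, 0]
    - [0, 0, 0]
    - [0, 0, 0]

```text
time_s: 19.65
tool_pos: [451.0, -282.1, 188.6]
tool_rot: [-0.055, 0.999, 0.0, -0.0]
contact_force: [0.6, -0.6, 0.3]
opening: 85.2
```

```bash
python3 - <<'E'
from h import *
import pickle
c=cam("wrist"); save(c,"w10",scale=1.5);pickle.dump(c,open("w10.pkl","wb"))
for r in vision.masks_of("votive","wrist")[:4]:
    v,u=np.nonzero(r["mask"]); b=r["box"];print(r["confidence"],np.round(r["box"]),u.mean(),v.mean(),atz(c,u.mean(),v.mean(),35).round(1))
E
python3 plan.py 450 -283 45 96.3
```

```text
0.82 [229. 147. 298. 228.] 263.40428180234005 187.79985063480208 [ 457.6 -276.6   35. ]
0.72 [262.   3. 378. 100.] 319.87481532551953 46.446173544765095 [ 330.1 -243.3   35. ]
0.55 [217. 229. 253. 284.] 236.395773843518 258.23757852655626 [ 534.4 -295.5   35. ]
0.41 [452. 256. 512. 296.] 470.3084507042254 277.28028169014084 [528.9 -54.4  35. ]
pos [ 451.2 -282.2  188.9] yaw 96.3 turn(tool) [ 0.02 -0.01 -0.01] in 0 rows; then travel in new axes [  1.3  -0.6 143.9] cur axes [  1.2  -0.7 143.9] | rows 3.0
F [-0.3 -0.1  0.3] open 84.9 t 19.75 j [-0.7   0.34 -0.23  1.    0.   -0.81]
```

View pics/w10.png

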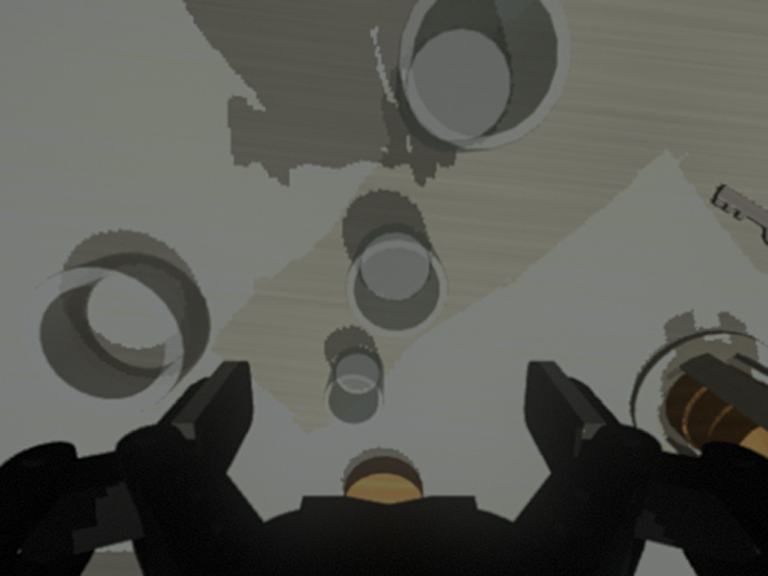

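```bash
python3 - <<'E'
from h import *
import pickle
c=pickle.load(open("w10.pkl","rb"))
save(c,"w10z",(215,115,315,245),5)
s=lambda u,v,z:atz(c,(u+.5)/1.5-.5,(v+.5)/1.5-.5,z)
L,Rr,T,B=s(346,283,70),s(448,283,70),s(397,235,70),s(397,332,70)
print(L.round(1),Rr.round(1),T.round(1),B.round(1),np.hypot(*(L-Rr)[:2]),np.hypot(*(T-B)[:2]),(L+Rr)/2,(T+B)/2)
E
```

```text
[ 452.  -305.4   70. ] [ 445.8 -248.9   70. ] [ 422.2 -280.2   70. ] [ 477.9 -273.8   70. ] 56.89508699825445 56.097126775173116 [ 448.92632723 -277.16186646   70.        ] [ 450.03757831 -277.02949548   70.        ]
```

View pics/w10z.png

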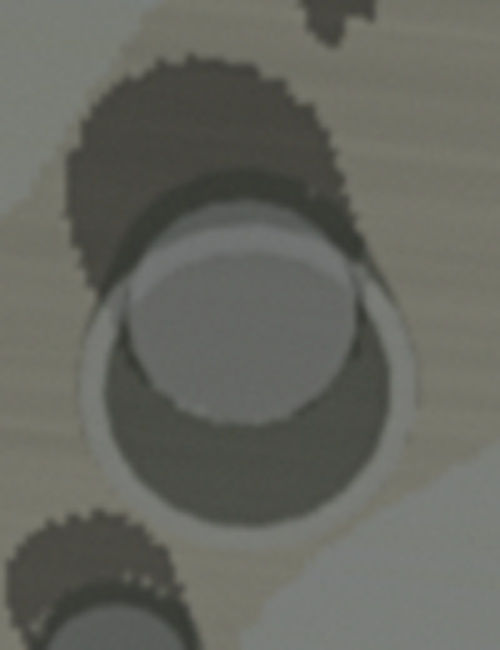

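Request:
play_rows:
  travel:
    - [0, 5, 20]
    - [0, 0, 40]
    - [0, 0, 30]
    - [0, 0, 9]
    - [0, 0, 0]
    - [0, 0, 0]
  rotation:
    - [0, 0, 0]
    - [0, 0, 0]
    - [0, 0, 0]
    - [0, 0, 0]
    - [0, 0, 0]
    - [0, 0, 0]

```text
time_s: 20.5
tool_pos: [451.1, -278.8, 91.2]
tool_rot: [-0.054, 0.999, -0.001, 0.001]
contact_force: [0.2, -0.8, -0.4]
opening: 84.9
```

```bash
python3 - <<'E'
from h import *
c=cam("wrist"); save(c,"w11",scale=1.5)
s=c;f=lambda z,r:[proj(c,[450.5+r*np.cos(a),-277.2+r*np.sin(a),z]) for a in np.linspace(0,6.28,60)]
im=cv2.resize(c["frame"][:,:,::-1],None,fx=1.5,fy=1.5)
cv2.polylines(im,[np.array([(p+.5)*1.5 for p in f(70,29)]).astype(int)],True,(0,0,255),1)
cv2.imwrite("pics/w11o.png",im)
E
python3 plan.py 450.5 -277.2 45 96.3
```

```text
pos [ 451.1 -278.9   91.2] yaw 96.2 turn(tool) [-0.09  0.08 -0.11] in 0 rows; then travel in new axes [ 0.4  1.7 46.2] cur axes [ 0.5  1.8 46.2] | rows 1.0
F [ 1.  -0.3 -0. ] open 84.9 t 20.55 j [-0.69  0.44 -0.38  0.76  0.   -0.8 ]
```

View pics/w11o.png

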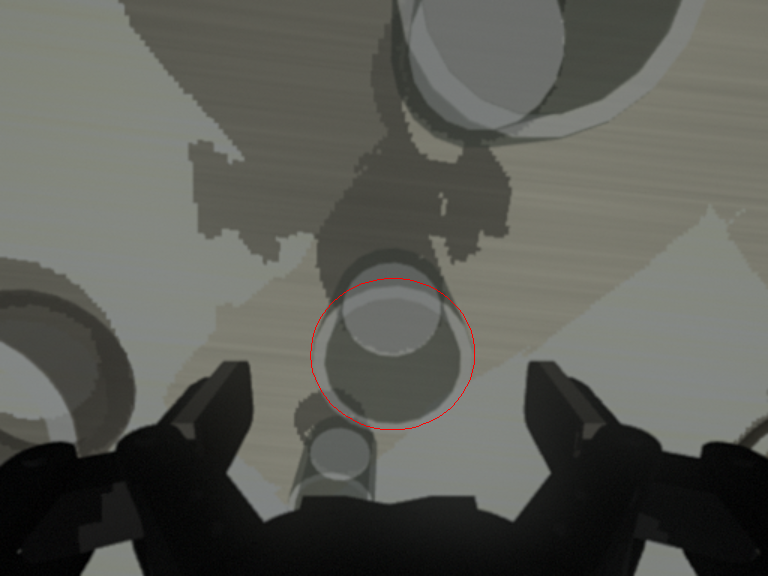

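Request:
play_rows:
  travel:
    - [0.4, 1.7, 10]
    - [0, 0, 15]
    - [0, 0, 15]
    - [0, 0, 6]
    - [0, 0, 0]
    - [0, 0, 0]
  rotation:
    - [0, 0, 0]
    - [0, 0, 0]
    - [0, 0, 0]
    - [0, 0, 0]
    - [0, 0, 0]
    - [0, 0, 0]

```text
time_s: 21.3
tool_pos: [449.9, -277.0, 44.3]
tool_rot: [-0.054, 0.999, -0.0, 0.0]
contact_force: [-0.6, -0.0, 0.2]
opening: 84.8
```

```bash
python3 - <<'E'
from h import *
c=cam("wrist"); save(c,"w12",scale=1.5)
E
python3 plan.py 450.5 -277.2 45 96.3
```

```text
pos [ 450.  -277.    44.4] yaw 96.2 turn(tool) [-0.03  0.03 -0.11] in 0 rows; then travel in new axes [-0.5 -0.3 -0.6] cur axes [-0.5 -0.3 -0.6] | rows 1.0
F [ 0.6 -1.  -0.6] open 84.8 t 21.35 j [-0.69  0.5  -0.43  0.64 -0.   -0.8 ]
```

View pics/w12.png

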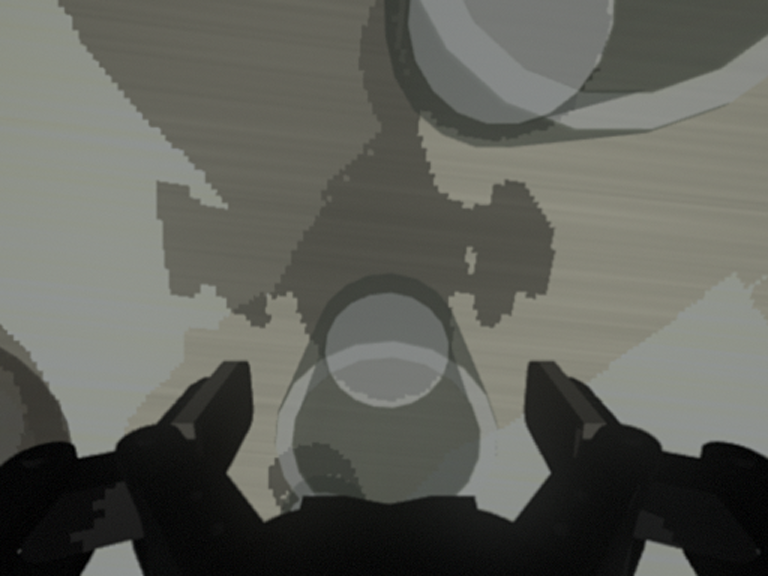

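Centred between the pads; close.

Request:
play_rows:
  travel:
    - [0, 0, 0]
    - [0, 0, 0]
    - [0, 0, 0]
    - [0, 0, 0]
    - [0, 0, 0]
    - [0, 0, 0]
  rotation:
    - [0, 0, 0]
    - [0, 0, 0]
    - [0, 0, 0]
    - [0, 0, 0]
    - [0, 0, 0]
    - [0, 0, 0]
  fingers: 45
  squeeze: 30

```text
time_s: 22.1
tool_pos: [449.9, -276.9, 44.5]
tool_rot: [-0.054, 0.999, -0.0, 0.0]
contact_force: [-2.1, 0.0, 4.5]
opening: 56.8
```

Request:
play_rows:
  travel:
    - [0, 0, -5]
    - [0, 0, -10]
    - [0, 0, -15]
    - [0, 0, 0]
  rotation:
    - [0, 0, 0]
    - [0, 0, 0]
    - [0, 0, 0]
    - [0, 0, 0]

```text
time_s: 22.6
tool_pos: [450.7, -277.5, 75.6]
tool_rot: [-0.054, 0.999, -0.001, 0.001]
contact_force: [-0.1, -0.5, -2.2]
opening: 57.0
```

```bash
python3 - <<'E'
from h import *
c=cam("scene"); save(c,"s13",(180,60,290,170),5)
E
python3 plan.py 531.5 -31.4 175 96.3
```

```text
pos [ 450.2 -277.2   74.9] yaw 96.2 turn(tool) [-0.07  0.07 -0.12] in 0 rows; then travel in new axes [-107.7  235.4 -100.1] cur axes [-107.4  235.5 -100.3] | rows 4.0
F [ 0.2 -0.2 -1.8] open 56.6 t 22.65 j [-0.69  0.46 -0.4   0.72 -0.   -0.8 ]
```

View pics/s13.png

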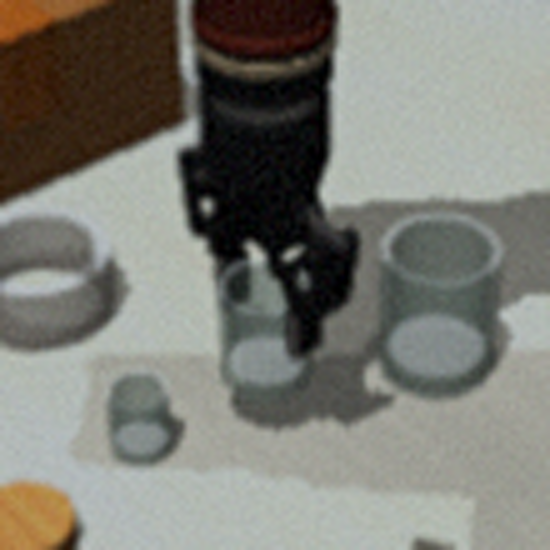

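Request:
play_rows:
  travel:
    - [0, 0, -30]
    - [0, 0, -45]
    - [0, 0, -25]
    - [-10, 22, 0]
    - [-18, 39, 0]
    - [-18, 39, 0]
    - [-18, 39, 0]
    - [-18, 39, 0]
  rotation:
    - [0, 0, 0]
    - [0, 0, 0]
    - [0, 0, 0]
    - [0, 0, 0]
    - [0, 0, 0]
    - [0, 0, 0]
    - [0, 0, 0]
    - [0, 0, 0]

```text
time_s: 23.65
tool_pos: [512.2, -89.6, 173.7]
tool_rot: [-0.054, 0.999, 0.0, -0.0]
contact_force: [0.6, -0.8, -1.6]
opening: 56.6
```

Request:
play_rows:
  travel:
    - [-15.4, 35, 0]
    - [-10, 22, 0]
    - [0, 0, 0]
    - [0, 0, 0]
    - [0, 0, 0]
  rotation:
    - [0, 0, 0]
    - [0, 0, 0]
    - [0, 0, 0]
    - [0, 0, 0]
    - [0, 0, 0]

```text
time_s: 24.28
tool_pos: [530.9, -32.4, 173.9]
tool_rot: [-0.053, 0.999, -0.0, -0.0]
contact_force: [0.2, -0.0, -1.0]
opening: 56.7
```

```bash
python3 - <<'E'
from h import *
c=cam("scene"); save(c,"s14",(215,110,315,220),6)
c=cam("wrist"); save(c,"w14",scale=1.5)
E
python3 plan.py 531.3 -31.4 125 96.3
```

```text
pos [531.  -32.3 174. ] yaw 96.1 turn(tool) [-0.   -0.01 -0.18] in 0 rows; then travel in new axes [-0.4  0.9 49. ] cur axes [-0.4  0.9 49. ] | rows 1.0
F [ 0.7  0.2 -1.4] open 56.9 t 24.38 j [-0.2   0.35 -0.26  0.96 -0.   -0.3 ]
```

View pics/s14.png

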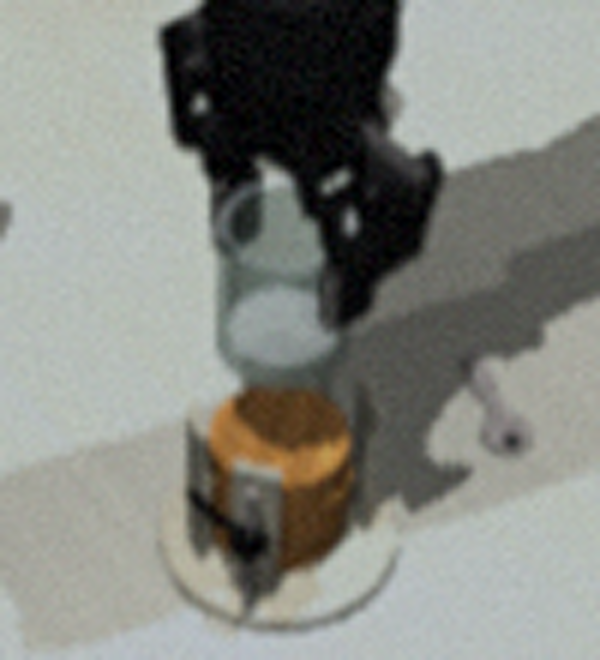

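View pics/w14.png

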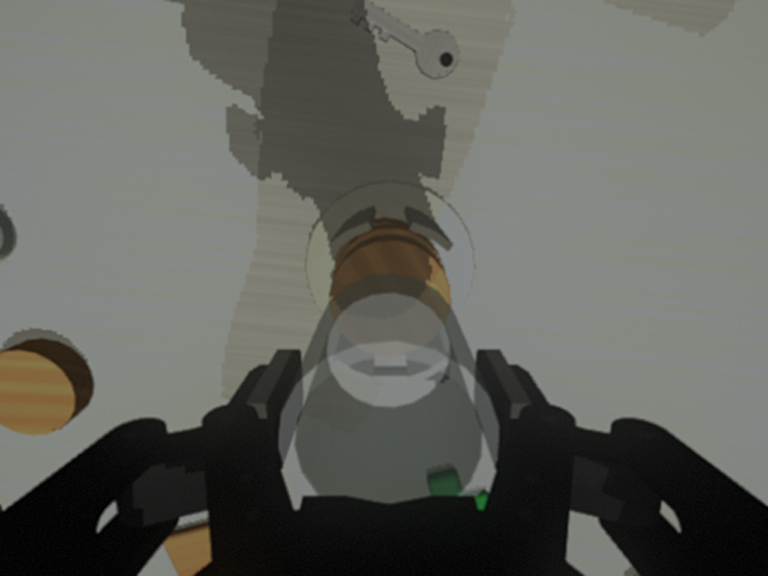

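Held upright and aligned over the tube. Lower gently.

Request:
play_rows:
  travel:
    - [-0.3, 0.8, 10]
    - [0, 0, 14]
    - [0, 0, 14]
    - [0, 0, 10]
    - [0, 0, 3]
    - [0, 0, 0]
    - [0, 0, 0]
  rotation:
    - [0, 0, 0]
    - [0, 0, 0]
    - [0, 0, 0]
    - [0, 0, 0]
    - [0, 0, 0]
    - [0, 0, 0]
    - [0, 0, 0]

```text
time_s: 25.25
tool_pos: [531.7, -30.8, 123.4]
tool_rot: [-0.054, 0.999, -0.0, 0.0]
contact_force: [0.2, 0.3, -1.3]
opening: 56.8
```

Request:
play_rows:
  travel:
    - [0, 0, 1]
    - [0, 0, 1]
    - [0, 0, 1]
    - [0, 0, 0]
    - [0, 0, 0]
  rotation:
    - [0, 0, 0]
    - [0, 0, 0]
    - [0, 0, 0]
    - [0, 0, 0]
    - [0, 0, 0]

```text
time_s: 25.88
tool_pos: [531.4, -30.7, 120.0]
tool_rot: [-0.054, 0.999, 0.0, -0.0]
contact_force: [0.1, -0.8, -2.2]
opening: 56.4
```

Request:
play_rows:
  travel:
    - [0, 0, 0.8]
    - [0, 0, 0.8]
    - [0, 0, 0]
    - [0, 0, 0]
  rotation:
    - [0, 0, 0]
    - [0, 0, 0]
    - [0, 0, 0]
    - [0, 0, 0]

```text
time_s: 26.38
tool_pos: [531.6, -30.7, 118.6]
tool_rot: [-0.054, 0.999, -0.0, 0.0]
contact_force: [0.1, 0.3, 0.9]
opening: 56.8
```

```bash
python3 - <<'E'
from h import *
c=cam("scene"); save(c,"s15",(215,110,315,220),6)
E
python3 plan.py 531.3 -31.4 118 96.3
```

```text
pos [531.5 -30.7 118.5] yaw 96.2 turn(tool) [-0.    0.02 -0.11] in 0 rows; then travel in new axes [ 0.3 -0.7  0.5] cur axes [ 0.3 -0.7  0.5] | rows 1.0
F [ 0.5 -0.1  1.6] open 57.0 t 26.43 j [-0.2   0.41 -0.33  0.83  0.   -0.3 ]
```

View pics/s15.png

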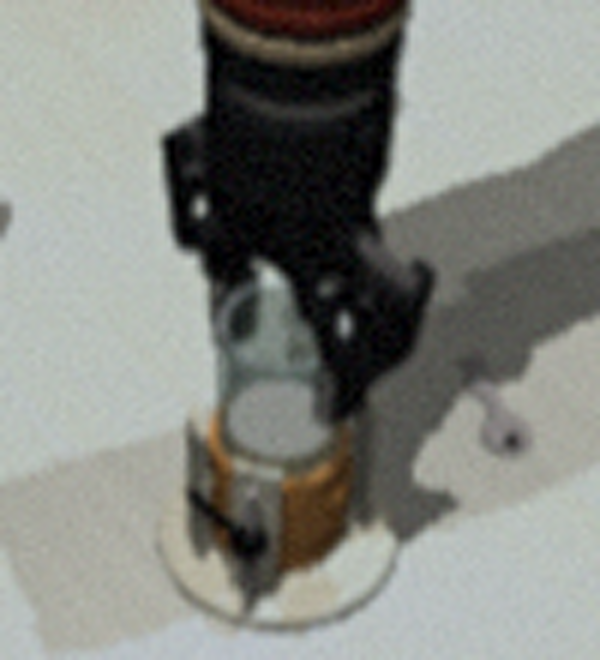

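Force went from -2 N to about +1.5 N, at the expected height: it stands. Release.

Request:
play_rows:
  travel:
    - [0, 0, 0]
    - [0, 0, 0]
    - [0, 0, 0]
    - [0, 0, 0]
    - [0, 0, 0]
    - [0, 0, 0]
  rotation:
    - [0, 0, 0]
    - [0, 0, 0]
    - [0, 0, 0]
    - [0, 0, 0]
    - [0, 0, 0]
    - [0, 0, 0]
  fingers: 84

```text
time_s: 27.18
tool_pos: [531.4, -30.7, 118.4]
tool_rot: [-0.054, 0.999, -0.0, 0.0]
contact_force: [-0.8, -0.3, -0.5]
opening: 84.1
```

Request:
play_rows:
  travel:
    - [0, 0, -5]
    - [0, 0, -15]
    - [0, 0, -25]
    - [0, 0, -35]
    - [0, 0, -35]
    - [0, 0, 0]
    - [0, 0, 0]
  rotation:
    - [0, 0, 0]
    - [0, 0, 0]
    - [0, 0, 0]
    - [0, 0, 0]
    - [0, 0, 0]
    - [0, 0, 0]
    - [0, 0, 0]

```text
time_s: 28.05
tool_pos: [531.3, -30.7, 233.6]
tool_rot: [-0.054, 0.999, -0.0, 0.0]
contact_force: [-0.5, 0.4, -0.1]
opening: 84.3
```

```bash
python3 - <<'E'
from h import *
import pickle
c=cam("scene"); save(c,"s16",(215,110,315,220),6)
c=cam("wrist"); save(c,"w16",scale=1.5)
im=cv2.resize(c["frame"][:,:,::-1],None,fx=1.5,fy=1.5)
for z,r,col in ((144,29,(0,0,255)),(8,56,(0,255,0)),(90,42,(255,0,0)),(74,29,(0,255,255))):
    f=[proj(c,[531.5+r*np.cos(a),-31.2+r*np.sin(a),z]) for a in np.linspace(0,6.28,60)]
    cv2.polylines(im,[np.array([(p+.5)*1.5 for p in f]).astype(int)],True,col,1)
cv2.imwrite("pics/w16o.png",im)
E
python3 plan.py 531.3 -31.4 118 96.3
```

```text
pos [530.8 -30.6 232.7] yaw 96.2 turn(tool) [ 0.02 -0.08 -0.12] in 0 rows; then travel in new axes [ -0.4  -0.8 114.7] cur axes [ -0.5  -0.9 114.7] | rows 2.0
F [-0.5 -0.2 -0.6] open 84.0 t 28.15 j [-0.2   0.31 -0.16  1.1  -0.   -0.3 ]
```

View pics/s16.png

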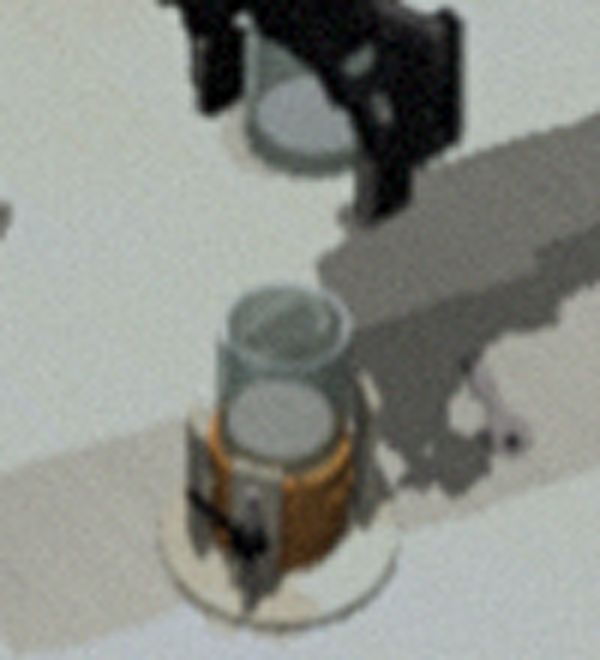

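View pics/w16o.png

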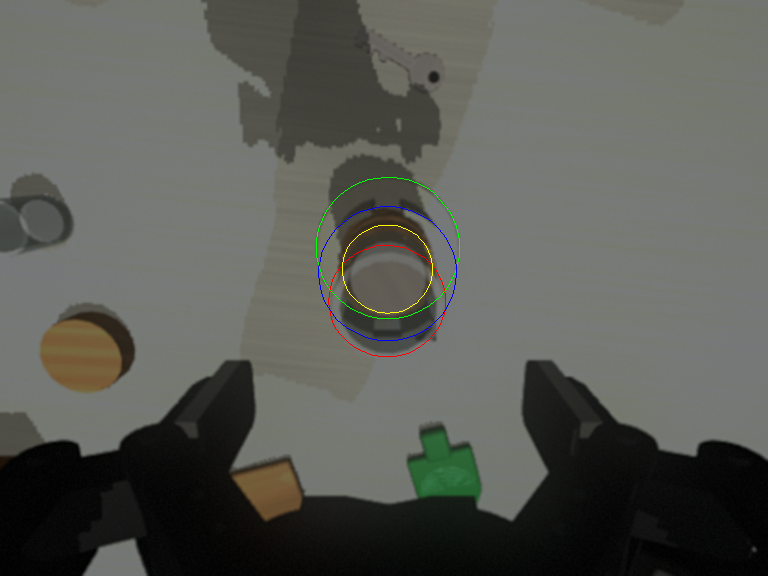

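```bash
python3 - <<'E'
import cv2
i=cv2.imread("pics/w16.png")[150:400,270:510]; cv2.imwrite("pics/w16z.png",cv2.convertScaleAbs(cv2.resize(i,None,fx=2.4,fy=2.4),alpha=1.8))
E
```

```text
(no output)
```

View pics/w16z.png

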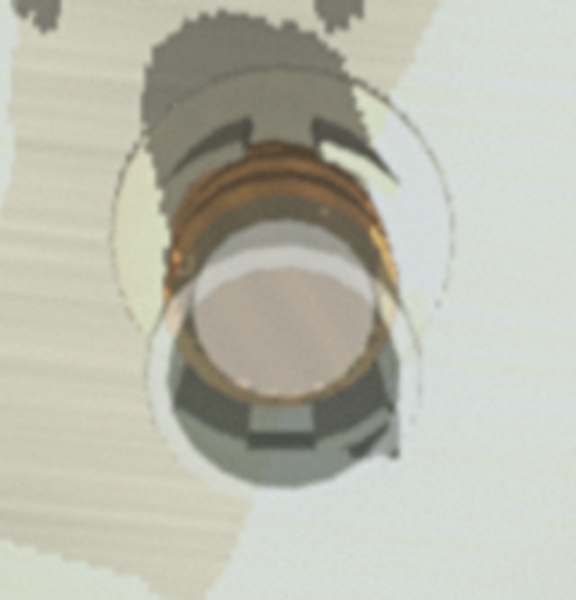

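```bash
python3 -c "
from h import *
print(arm.finish_job(), arm.observe()['time_s'])"
```

```text
the job is handed in; nothing more can be done
the job is handed in; nothing more can be done
```

I stacked two loose coasters on the one already in the stand and set the 58 mm votive on top. I then handed the job in at about 28 s; no verdict was reported.

- **How many coasters:** I measured the pointer's upper edge at about 62 mm above the table, with the scene and wrist cameras agreeing. One added coaster would reach only 52 mm. Two reach 74 mm, with the top coaster's centre at 63 mm.
- **Stack:** both coasters were set down at the expected heights (tool point (TCP) at 47 mm and 69 mm). Both looked flat in the pictures after release.
- **Votive:** it was set down at the expected height, and contact with the stack was only about 1–2 N. After release it stood upright, and its rim, drawn 144 mm up on the tube axis I measured, matched the last wrist picture to about 1 mm.
- **Left alone:** the pointer looked unchanged in every picture. I planned the moves clear of the keys, tape, spatula head and square coaster. I did not re-measure where they ended up.
- **Camera disagreement:** the scene and top cameras placed the stand up to 5 mm away from where the wrist camera did. I used the wrist values, which matched the tool position in every grasp.

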